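# Tip the reject pan into the scrap chute

## Robot

A 6-joint arm with a two-finger parallel gripper is mounted at the origin on the work surface. World frame = base frame: x ahead of the robot, y to its left, z up, the work surface at z = 0. Lengths are in m, angles in rad, forces in N, time in s.
With the tool pointing down it reaches from about 0.35 to 0.875 m from the base axis. Payload 4.2 kg.
Tool frame: the origin (TCP) lies at the very end of the fingers, on their centre line; the grasp point (between the pads) lies 19 mm behind it (arm.tcp_to_grasp is the y of the grasp point in the tool frame, in m); y points along the fingers, x is the direction in which the jaws open and shut, and the axes are right-handed (so a half turn about y gives the same grasp; the last joint's range is limited). The gripper opens to 85 mm and grips with 20 to 120 N. Pads are 22 mm wide; open, the fingers measure 114 mm over their backs; the gripper's body (76 mm by 85 mm) begins 54 mm behind the grasp point. The pads swing forward as they close: fully open they stand 13 mm farther back than shut.
Start: joints at [-0.865, 0.385, 0.008, 0, -1.194, -0.259], TCP at [0.27, -0.564, 0.231] pointing down, gripper open.
Joint ranges: [-3.14, 3.14], [-1.21, 2.06], [-1.07, 1.41], [-3.16, 2.05], [-2.99, -0.16], [-3.1, 3.1]. Speed limits (rad/s): [2.79, 2.79, 3.14, 3.14, 3.14, 3.14].

## Interface

Orientations are given as a unit quaternion [x, y, z, w].
In Python, from cell import arm gives the robot as it stands. The module is installed in compiled form; this text tells all that it offers.
- The arm moves only by the shell command python3 -m handwheel 'ROWS' [FORCE]. ROWS is JSON, a list of rows, each a list of 3 entries, a list of its own where there are three numbers: the opening, from 0 (shut) to 1 (fully open), then the shift along the tool's x, y, z in mm, then the turn, a rotation vector about the tool's x, y, z in degrees. A call has exactly 10 rows; each row shifts and turns the commanded pose from where the row before left it, along the tool's axes as they then stand; what a row does not reach is not made up. A row lasts 1/12 s, in which the tool goes at most 41.7 mm and 7.16 degrees, less where a joint would pass 70% of its speed; a pose out of reach is approached as far as the arm can. A call is refused whole if a number of a shift passes 41.7 or a number of a turn 7.16, either way. A call with a gripper value outside its range is refused whole. The fingers move at their own pace and stop on an object; FORCE is the grip in N (left out, the last holds). Time passes only in rows, so rows that do not move let the fingers close, or fill a call up. It gives the time, the measured TCP pose, the force and the opening at its end, in the units of the state.
- arm.state(): the state, without advancing time (a new reading comes with each control period).
- arm.capture(name): name is "scene" or "side" or "wrist"; returns the picture (384x512x3 uint8, red, green, blue); there is no depth.
- arm.camera_model(name): a dict with "fx", "fy", "cx", "cy" (pixels), "eye" and "attitude" of the camera in the world; the wrist camera has in their place "tool_from_camera" (4x4, takes a point from camera to tool coordinates, whose origin is the TCP and whose axes are the tool frame's). Camera axes: x right, y up, looking along -z (the intrinsics and any distortion apply to the point x, -y, -z); pixel columns grow to the right and rows downward; lengths in m; the calibration is good to about 2 mm. A picture is of the moment at which its call begins: read the wrist's pose just before it. camera_model takes no time and is no camera call.
- arm.close_job(): hands the job in, once; it reports no verdict.
The state is a dict: "time_s": time; "q": joint angles; "joint_vel": joint speeds; "tau": joint torques, N m; "ee_pos": TCP position; "eef_rot": TCP orientation; "force": force on the tool from outside, world axes, zero at the start; "wrist_torque": the same for the moment, N m; "width": opening from 0.0 (shut) to 1.0 (fully open).
Only numpy, scipy, OpenCV 4.12 (cv2) and the standard library are available. Lean on these libraries where they do the work, as an engineer would, in place of code of your own. Each camera call takes 0.05 s, during which the arm holds its last target.

## Task

Empty the steel tipping pan into the chute: lift it level by its leaning wooden handle, turn it end for end so its open end faces the chute, hook its front runner over the outside of the chute's rim, and tip the pan over on that rim, keeping it hooked while it is tipped, until both brush holders and the bearing have gone down into the grey bin. Then bring the pan back level, unhook it and stand it empty and level on the middle of the rubber mat, either way round, and let go. Do not disturb the alternator housing, the rotor or the pulley.

Things in the scene. Friction and masses are not known exactly. Their poses are not given: they have to be found in the camera images.
- pan_grip (a point): Centre of the loose pan's wooden handle bar, which runs across the pan (118 long, along pan y) between two side posts, 94 above the pan's foot, 63 free below it. Section 12 thick by 26 deep; the depth leans back 25 deg from vertical, top edge nearer the pan's rear: fingers come from above-rear, tilted 25 deg, and close fore-and-aft on the 12. Reads the pan's axes (see pan_floor).
- pan_floor (a point): Middle of the sheet-steel pan's floor (top face), 76 below pan_grip. Pan x: along its length to its open, lipless front end; y across; z up. 170 long, 110 wide (122 over posts), side and rear walls 3 thick, tops 44 above the foot; floor 4 thick, its top 18 above the foot. About 0.42 kg plus 0.14 kg parts; balances under the handle. At the start its front points away from the chute, within 35 deg.
- pan_hook (a point): Hooking corner on the pan's centre line: where the floor's underside meets the front face of the front runner; 53 ahead of pan_grip along pan x, 80 below it. The pan stands on two cross runners 14 high, 8 thick, 100 wide. The floor runs on 32 ahead of this corner, over the rim, while the runner hangs outside the rim and stops the pan sliding in. Pan axes.
- chute_rim (a point): Middle of the top outer edge of the near wall (rim) of the fixed galvanized chute, 165 above the bench. Axes: x level, into the chute (downhill); y along the rim; z up. Wall vertical, 4 thick, 180 wide between cheeks that stay below the rim. Floor starts 35 below the rim, slopes down 42 deg off the bench's left edge into the grey bin (300 by 320, centre 275 along x, floor 309 below the rim).
- mat: Black rubber mat fixed on the bench, 240 by 240 mm, 4 thick; origin at the centre of its underside on the bench. The pan stands on it at the start and must finally stand on its middle.
- holder_a_center (a point): Centre of a black plastic brush holder, 52 by 22 mm, 16 high, 40 g, lying in the rear half of the pan. Friction is about 0.6 everywhere (may vary 20 %): parts slide on steel tilted over 36 deg, so tipping the pan about 60 deg clears it, and all slides on down the chute to the bin.
- holder_b_center (a point): Centre of the other black plastic brush holder, the same, beside it in the pan.
- bearing_center (a point): Centre of a plain steel ball bearing, 35 diameter, 11 thick, 60 g, lying flat in the front half of the pan.
- housing: Bystander: cast-aluminium alternator end housing, an open bowl about 132 across (168 over its three lugs), 50 high, beyond the work; origin at the centre of its underside.
- rotor: Bystander: alternator rotor with copper slip rings, 90 diameter and 150 long, lying along its x on a small wooden rest, top 111 above the bench; origin under its middle.
- pulley: Bystander: zinc-plated steel V-pulley, 66 diameter, 30 high, lying flat on the bench between mat and chute; origin at the centre of its underside.
There are look-alikes about, which are no part of the job. What is shaped like the part that bears holder_a_center but blue or green is not meant. Leave any blue or pink look-alike of the part that bears holder_b_center alone.

How it is judged:
By the outcome, as a careful person would: the job done as asked, in the order asked, and still so for the second after the job is handed in, with the robot touching nothing.
It also fails if it takes over 72 s, if anything falls off the work surface, if the arm or the gripper's body presses on something with over 40 N, if the wrist force passes 120 N, or if a joint passes its speed limit or range.

## Working session

There is one attempt and no reset: what is moved stays moved. The work goes in short steps, Python scripts to look and compute and a shell command to move; the robot and the scene stay as the last step left them, time stands still between calls to the robot, and variables do not carry over. Pictures are saved under pics/ and viewed, and the job is handed in when it is done.

```bash
mkdir -p pics; ls; python3 - <<'E'
from cell import arm
import cv2,numpy as np
s=arm.state();print(s)
for n in ["scene","side","wrist"]:
    im=arm.capture(n);cv2.imwrite(f"pics/{n}0.png",im[:,:,::-1]);print(n,arm.camera_model(n))
print(arm.tcp_to_grasp)
E
```

```text
pics
{'time_s': 0.0, 'q': array([-8.65388535e-01,  3.85520787e-01,  6.59533765e-03, -5.16429834e-04,
       -1.19399347e+00, -2.58603457e-01]), 'joint_vel': array([ 1.28718304e-03, -2.30002137e-03,  1.42530386e-04,  1.34472242e-05,
        5.83486613e-04,  1.13990293e-03]), 'tau': array([ 4.05902229e-04, -3.92286873e+01,  1.88401079e+01,  4.18604985e+00,
       -4.71184889e-03, -2.16430522e-05]), 'ee_pos': array([ 0.26981359, -0.56309405,  0.23022866]), 'eef_rot': array([ 0.37619172,  0.59869884, -0.59792652, -0.37752266]), 'force': array([0.53736289, 0.02836662, 0.24666557]), 'wrist_torque': array([0.00713036, 0.02454679, 0.01725578]), 'width': 1.0034413534758746}
scene {'fx': 389.5121510451067, 'fy': 389.5121510451067, 'cx': 250.61972411371258, 'cy': 188.76925905234955, 'eye': array([ 1.39415268, -0.27777488,  0.78331532]), 'attitude': array([0.36197624, 0.25931142, 0.53909338, 0.71491896])}
side {'fx': 352.7718121495571, 'fy': 352.7718121495571, 'cx': 257.85365159437674, 'cy': 189.42347391723257, 'eye': array([ 0.37685212, -0.65980432,  0.56495211]), 'attitude': array([ 0.46814624, -0.07894063, -0.12030243,  0.8718571 ])}
wrist {'fx': 295.3311247099953, 'fy': 295.3311247099953, 'cx': 251.06387891835723, 'cy': 188.21361003758255, 'tool_from_camera': array([[ 9.99999572e-01, -9.24775315e-04,  1.60181573e-05,
        -6.19142345e-04],
       [ 2.71379610e-04,  2.76810214e-01, -9.60924571e-01,
        -1.41783658e-01],
       [ 8.84205334e-04,  9.60924165e-01,  2.76810347e-01,
         6.94870303e-02],
       [ 0.00000000e+00,  0.00000000e+00,  0.00000000e+00,
         1.00000000e+00]])}
-0.0187
```

View pics/scene0.png

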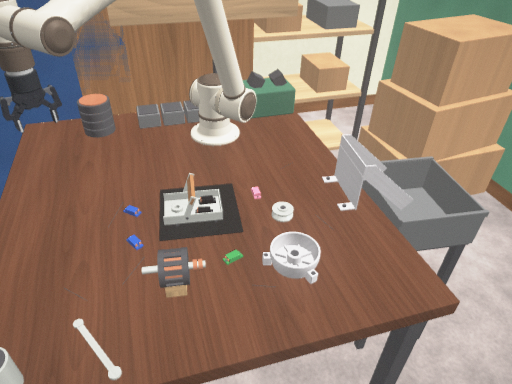

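View pics/side0.png

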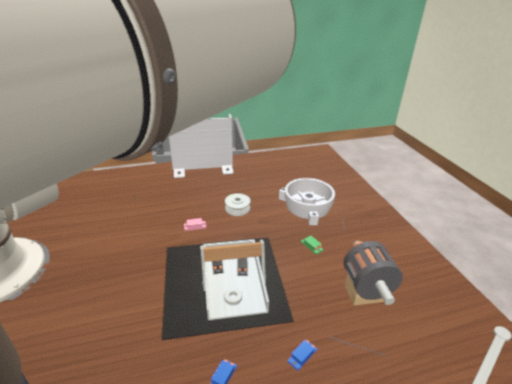

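View pics/wrist0.png

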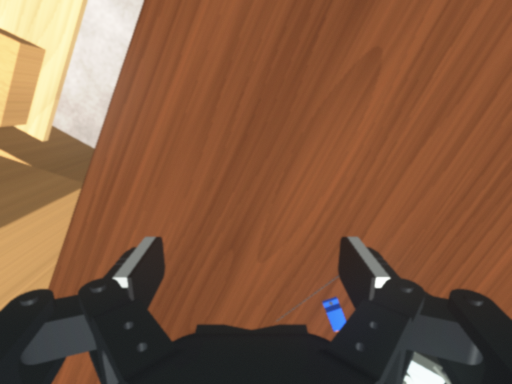

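```bash
python3 - <<'E'
import cv2
a=cv2.imread('pics/side0.png')
cv2.imwrite('pics/c1.png',cv2.resize(a[225:335,155:295],None,fx=5,fy=5,interpolation=cv2.INTER_CUBIC))
cv2.imwrite('pics/c2.png',cv2.resize(a[105:185,145:255],None,fx=6,fy=6,interpolation=cv2.INTER_CUBIC))
a=cv2.imread('pics/scene0.png')
cv2.imwrite('pics/c3.png',cv2.resize(a[165:240,150:250],None,fx=7,fy=7,interpolation=cv2.INTER_CUBIC))
cv2.imwrite('pics/c4.png',cv2.resize(a[130:220,310:420],None,fx=6,fy=6,interpolation=cv2.INTER_CUBIC))
E
```

```text
(no output)
```

View pics/c1.png

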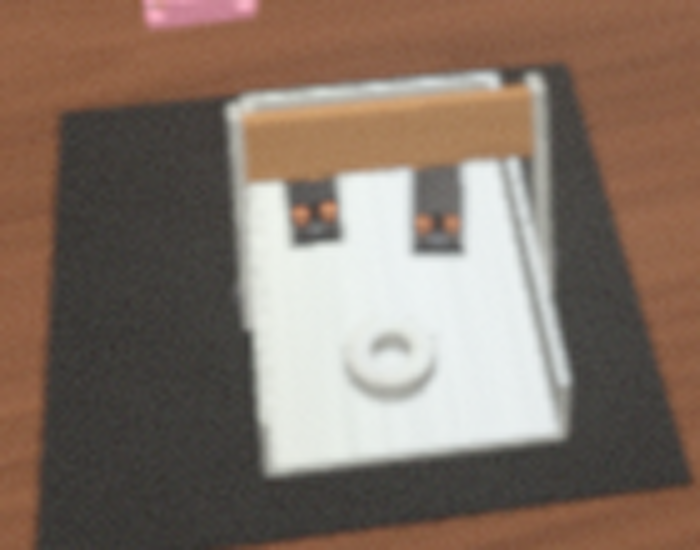

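View pics/c2.png

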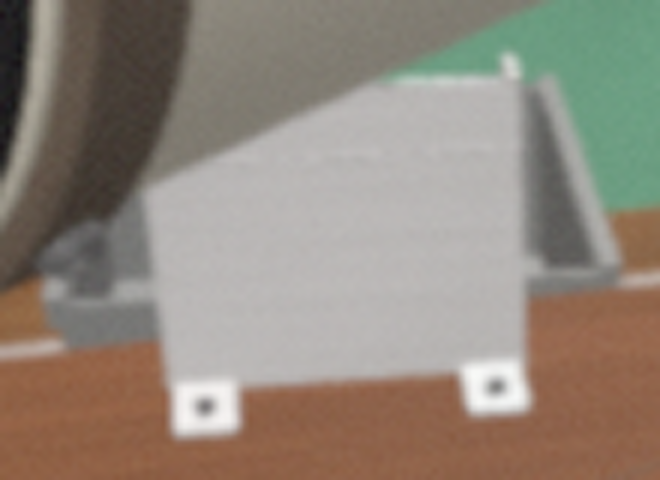

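View pics/c3.png

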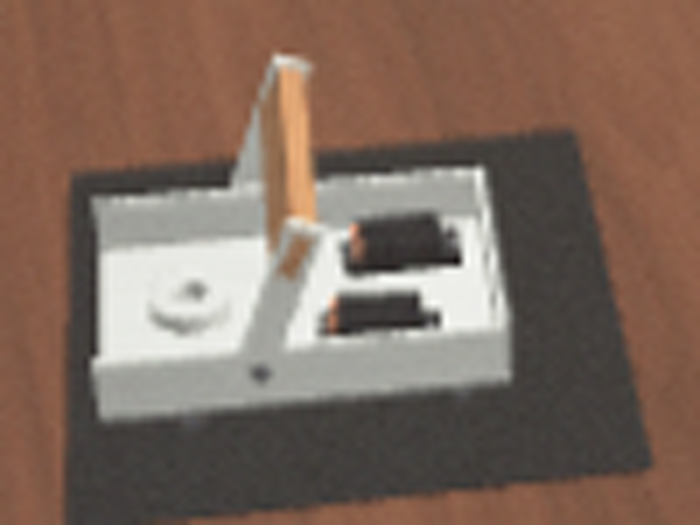

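View pics/c4.png

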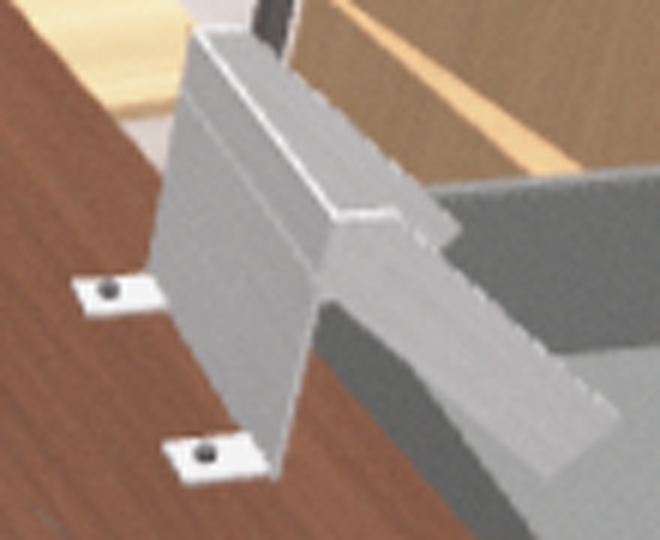

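```bash
cat > h.py <<'E'
import numpy as np
from scipy.spatial.transform import Rotation as R
from scipy.optimize import least_squares
from cell import arm
def proj(n,P,tool=None):
    m=arm.camera_model(n);P=np.atleast_2d(P)
    if n=='wrist':
        s=tool or arm.state();T=np.eye(4);T[:3,:3]=R.from_quat(s['eef_rot']).as_matrix();T[:3,3]=s['ee_pos']
        T=T@m['tool_from_camera'];c=(P-T[:3,3])@T[:3,:3]
    else: c=(P-m['eye'])@R.from_quat(m['attitude']).as_matrix()
    return np.c_[m['cx']+m['fx']*c[:,0]/-c[:,2], m['cy']-m['fy']*c[:,1]/-c[:,2]]
def ray(n,uv,z,tool=None):
    m=arm.camera_model(n);d=np.array([(uv[0]-m['cx'])/m['fx'],-(uv[1]-m['cy'])/m['fy'],-1])
    if n=='wrist':
        s=tool or arm.state();T=np.eye(4);T[:3,:3]=R.from_quat(s['eef_rot']).as_matrix();T[:3,3]=s['ee_pos']
        T=T@m['tool_from_camera'];o=T[:3,3];d=T[:3,:3]@d
    else: o=m['eye'];d=R.from_quat(m['attitude']).as_matrix()@d
    return o+d*(z-o[2])/d[2]
def fit(obs,z0,x0,free=3):
    # obs list (cam,uv,localpt)
    def f(p):
        Rz=R.from_euler('z',p[2]).as_matrix();o=np.array([p[0],p[1],z0])
        return np.concatenate([(proj(c,o+Rz@np.array(l))[0]-uv) for c,uv,l in obs])
    r=least_squares(f,x0,loss='soft_l1');return r.x,f(r.x).reshape(-1,2)
E
python3 - <<'E'
from h import *
S=lambda u,v:('scene',np.array([150+u/7,165+v/7])-0.43)
D=lambda u,v:('side',np.array([155+u/5,225+v/5])-0.4)
mm=lambda *a:np.array(a)/1000
obs=[S(95,360)+(mm(85,55,44),),S(100,420)+(mm(85,55,14),),S(510,322)+(mm(-85,55,44),),S(510,380)+(mm(-85,55,14),),S(487,168)+(mm(-85,-55,44),),S(95,200)+(mm(85,-55,44),),
 D(268,475)+(mm(85,-55,14),),D(565,440)+(mm(85,55,14),),D(570,383)+(mm(85,55,44),)]
for sub in (obs,obs[:6],obs[6:]):
    p,e=fit(sub,0.004,[.5,0,-1.5]);print(p,np.degrees(p[2]));print(e.round(1).tolist())
# bar ends top: check
for c,a in (('scene',(S(293,60)[1],S(305,222)[1])),('side',(D(235,103)[1],D(540,75)[1]))): print(c,a)
p,_=fit(obs,0.004,[.5,0,-1.5]);Rz=R.from_euler('z',p[2]).as_matrix()
for y in(-59,59):
  for b in (-13,13):
    l=mm(-b*np.sin(np.radians(25)),y,94+b*np.cos(np.radians(25)))
    P=np.r_[p[:2],.004]+Rz@l;print(y,b,P.round(4),proj('scene',P).round(1),proj('side',P).round(1))
S=lambda u,v:('scene',np.array([310+u/6,130+v/6])-0.42)
D=lambda u,v:('side',np.array([145+u/6,105+v/6])-0.42)
obs=[S(200,33)+(mm(0,90,0),),S(335,215)+(mm(0,-90,0),),S(152,268)+(mm(0,90,-165),),S(275,478)+(mm(0,-90,-165),),D(523,78)+(mm(0,-90,0),),D(526,368)+(mm(0,-90,-165),),D(165,387)+(mm(0,90,-165),)]
for sub in (obs,obs[:4],obs[4:]):
    p,e=fit(sub,0.165,[.5,.45,1.5]);print(p,np.degrees(p[2]));print(e.round(1).tolist())
# rays of pts
for o in obs: print(o[0],o[2],ray(o[0],o[1],.165+o[2][2]).round(4))
E
```

```text
[ 0.4829307  -0.17489825 -1.69524641] -97.13046447208133
[[-0.4, 0.5], [0.1, -0.3], [-0.0, 0.4], [0.2, -0.1], [-0.5, -0.2], [0.1, -0.2], [-0.3, -0.1], [0.3, -0.5], [-0.1, 0.2]]
[ 0.4828574  -0.17462114 -1.69630584] -97.19116523606239
[[-0.3, 0.4], [0.2, -0.3], [0.0, 0.4], [0.3, -0.1], [-0.4, -0.2], [0.2, -0.2]]
[ 0.48289935 -0.17517069 -1.69499264] -97.11592461907878
[[-0.3, 0.0], [0.3, -0.4], [-0.0, 0.3]]
scene (array([191.42714286, 173.14142857]), array([193.14142857, 196.28428571]))
side (array([201.6, 245.2]), array([262.6, 239.6]))
-59 -13 [ 0.4237 -0.173   0.0862] [[188.4 180. ]] [[201.9 260.9]]
-59 13 [ 0.4251 -0.1621  0.1098] [[191.5 173.4]] [[200.9 247.5]]
59 -13 [ 0.5408 -0.1877  0.0862] [[190.  204.5]] [[263.7 254.8]]
59 13 [ 0.5422 -0.1768  0.1098] [[193.4 197.5]] [[263.1 241.8]]
[0.50342623 0.32776006 1.45967058] 83.63296361275042
[[-0.2, -0.2], [-0.1, -0.1], [0.2, 2.1], [-0.5, -0.2], [-0.8, -0.5], [-0.4, -0.6], [3.0, -0.1]]
[0.50289924 0.32858421 1.46436245] 83.90178799531277
[[-0.1, -0.3], [0.1, -0.2], [0.2, 2.0], [-0.2, -0.3]]
[0.50275318 0.32494148 1.43835651] 82.41175771670888
[[-0.7, 0.1], [-0.4, 0.1], [2.9, 0.1]]
scene [0.   0.09 0.  ] [0.4153 0.3377 0.165 ]
scene [ 0.   -0.09  0.  ] [0.5933 0.318  0.165 ]
scene [ 0.     0.09  -0.165] [0.4021 0.3429 0.    ]
scene [ 0.    -0.09  -0.165] [ 0.594   0.3189 -0.    ]
side [ 0.   -0.09  0.  ] [0.5942 0.3132 0.165 ]
side [ 0.    -0.09  -0.165] [0.5933 0.3135 0.    ]
side [ 0.     0.09  -0.165] [0.4048 0.3395 0.    ]
```

```bash
cat >> h.py <<'E'
def tgt(yaw,tilt=25,flip=0,pitch=0):
    """tool rotation for pan yaw(deg), nose-down pitch deg; cols tool axes in world"""
    t=np.radians(tilt)
    y=np.array([np.sin(t),0,-np.cos(t)]);x=np.array([np.cos(t),0,np.sin(t)])*(-1 if flip else 1)
    M=np.c_[x,y,np.cross(x,y)]
    return R.from_euler('ZY',[yaw,pitch],degrees=True)*R.from_matrix(M)
def delta(Rt,gp,s=None):
    """to pose with grasp point gp and rot Rt: returns shift in current tool axes mm, rotvec deg (tool)"""
    s=s or arm.state();R0=R.from_quat(s['eef_rot']);tp=np.asarray(gp)-Rt.apply([0,arm.tcp_to_grasp,0])
    return R0.inv().apply(tp-s['ee_pos'])*1000,(R0.inv()*Rt).as_rotvec(degrees=True),tp
E
python3 - <<'E'
from h import *
s=arm.state();M=R.from_quat(s['eef_rot']).as_matrix();print(M.round(3))
print('heading tool x',np.degrees(np.arctan2(M[1,0],M[0,0])),np.degrees(s['q']).round(1))
for f in(0,1):
  for yaw in(-97.1,83.5):
    M=tgt(yaw,flip=f).as_matrix();print(f,yaw,M.round(2).tolist(),'hx',np.degrees(np.arctan2(M[1,0],M[0,0])))
# mat and bystanders
sc=lambda u,v,z:ray('scene',(u,v),z).round(3)
for n,u,v,z in(('matTL',160,189.5,.004),('matTR',232.5,183.5,.004),('matBR',242.5,231.5,.004),('matBL',158.5,239.5,.004),('pulley',283,211,.015),('housing',295,254,.025),('rotor',173,268,.066)):print(n,sc(u,v,z))
sd=lambda u,v,z:ray('side',(u,v),z).round(3)
for n,u,v,z in(('matTL',167,247.5,.004),('matTR',269,238,.004),('matBR',293,321.5,.004),('matBL',162,335,.004),('pulley',237.5,204,.015),('housing',309,197,.025)):print(n,sd(u,v,z))
E
```

```text
[[-0.432 -0.001 -0.902]
 [ 0.902  0.001 -0.432]
 [ 0.002 -1.     0.   ]]
heading tool x 115.59247177581159 [-49.6  22.1   0.4  -0.  -68.4 -14.8]
0 -97.1 [[-0.11, -0.05, 0.99], [-0.9, -0.42, -0.12], [0.42, -0.91, 0.0]] hx -97.10000000000001
0 83.5 [[0.1, 0.05, -0.99], [0.9, 0.42, 0.11], [0.42, -0.91, 0.0]] hx 83.5
1 -97.1 [[0.11, -0.05, -0.99], [0.9, -0.42, 0.12], [-0.42, -0.91, -0.0]] hx 82.9
1 83.5 [[-0.1, 0.05, 0.99], [-0.9, 0.42, -0.11], [-0.42, -0.91, 0.0]] hx -96.50000000000001
matTL [ 0.338 -0.259  0.004]
matTR [ 0.367 -0.021  0.004]
matBR [ 0.602 -0.051  0.004]
matBL [ 0.571 -0.288  0.004]
pulley [0.558 0.089 0.015]
housing [0.743 0.053 0.025]
rotor [ 0.742 -0.264  0.066]
matTL [ 0.362 -0.026  0.004]
matTR [ 0.598 -0.055  0.004]
matBR [ 0.569 -0.288  0.004]
matBL [ 0.336 -0.252  0.004]
pulley [0.555 0.084 0.015]
housing [0.747 0.054 0.025]
```

```bash
python3 - <<'E'
from h import *
Rt=tgt(-97.1,flip=1);g=np.array([.4829,-.1749,.098]);a=Rt.apply([0,1,0])
d,r,tp=delta(Rt,g-.09*a);print(d.round(1),r.round(2),tp.round(4))
# rotate over first N rows with same rotvec, translation straight: per-row shifts
N=10;R0=R.from_quat(arm.state()['eef_rot']);w=R0.apply(d)/14
for k in range(14):
    Rk=R0*R.from_rotvec(np.minimum(k/N,1)*r,degrees=True);print(Rk.inv().apply(w).round(1))
print((r/N).round(2))
E
```

```text
[ 283.5   68.3 -376.2] [ 7.1  32.18 24.41] [ 0.4866 -0.145   0.1626]
[ 20.2   4.9 -26.9]
[ 21.9   3.7 -25.7]
[ 23.4   2.4 -24.5]
[ 24.9   1.  -23.2]
[ 26.1  -0.3 -21.7]
[ 27.3  -1.7 -20.2]
[ 28.3  -3.1 -18.6]
[ 29.1  -4.6 -17. ]
[ 29.8  -6.  -15.3]
[ 30.3  -7.5 -13.5]
[ 30.7  -8.9 -11.7]
[ 30.7  -8.9 -11.7]
[ 30.7  -8.9 -11.7]
[ 30.7  -8.9 -11.7]
[0.71 3.22 2.44]
```

```bash
python3 -m handwheel '[[1,[20,5,-27],[0.71,3.22,2.44]],[1,[22,4,-26],[0.71,3.22,2.44]],[1,[23,2,-24.5],[0.71,3.22,2.44]],[1,[25,1,-23],[0.71,3.22,2.44]],[1,[26,0,-22],[0.71,3.22,2.44]],[1,[27,-2,-20],[0.71,3.22,2.44]],[1,[28,-3,-18.5],[0.71,3.22,2.44]],[1,[29,-5,-17],[0.71,3.22,2.44]],[1,[30,-6,-15],[0.71,3.22,2.44]],[1,[30,-7.5,-13.5],[0.71,3.22,2.44]]]' 60
python3 - <<'E'
from h import *
import json
Rt=tgt(-97.1,flip=1);g=np.array([.4829,-.1749,.098]);a=Rt.apply([0,1,0])
d,r,tp=delta(Rt,g-.09*a);print(d.round(1),r.round(2),tp.round(4))
s=arm.state();print(np.degrees(s['q']).round(1),s['time_s'],s['force'])
E
```

```text
time_s: 0.98
ee_pos: [0.4124, -0.2823, 0.188]
eef_rot: [0.606, 0.358, -0.576, -0.416]
force: [0.7, -0.0, 0.1]
width: 1.0
[141.5 -34.8 -61.4] [0.26 1.83 1.38] [ 0.4866 -0.145   0.1626]
[  -3.9    9.3  -39.    32.7  -47.8 -114.9] 0.9833 [ 0.74742161 -0.02513807  0.13111105]
```

```bash
python3 -m handwheel '[[1,[28,-7,-12],[0,0,0]],[1,[28,-7,-12],[0,0,0]],[1,[28,-7,-12],[0,0,0]],[1,[28,-7,-12],[0,0,0]],[1,[12,-3,-6],[0,0,0]],[1,[0,0,0],[0,0,0]],[1,[0,0,0],[0,0,0]],[1,[0,0,0],[0,0,0]],[1,[0,0,0],[0,0,0]],[1,[0,0,0],[0,0,0]]]'
python3 - <<'E'
from h import *
import cv2
Rt=tgt(-97.1,flip=1);g=np.array([.4829,-.1749,.098]);a=Rt.apply([0,1,0])
d,r,tp=delta(Rt,g-.09*a);print(d.round(1),r.round(2),tp.round(4))
s=arm.state();print(np.degrees(s['q']).round(1),s['time_s'],s['force'])
im=arm.capture('wrist')[:,:,::-1].copy()
Rz=R.from_euler('z',-97.1,degrees=True)
for y in(-59,59):
  for b in(-13,13):
    P=np.array([.4829,-.1749,.004])+Rz.apply(np.array([-b*np.sin(np.radians(25)),y,94+b*np.cos(np.radians(25))])/1000)
    u=proj('wrist',P,s)[0];print(u.round(1));cv2.circle(im,(int(round(u[0])),int(round(u[1]))),3,(0,0,255),1)
cv2.imwrite('pics/w1.png',im)
E
```

```text
time_s: 1.82
ee_pos: [0.4768, -0.1638, 0.1666]
eef_rot: [0.605, 0.358, -0.576, -0.417]
force: [-0.2, 0.1, -0.1]
width: 1.003
[19.5 -4.3 -8.1] [0.22 1.92 1.51] [ 0.4866 -0.145   0.1626]
[  11.2   14.2  -35.    28.7  -52.1 -126.4] 1.8167 [-0.22009621  0.06875434 -0.05287737]
[277.  128.4]
[281.4 131.9]
[268.8 269.5]
[271.6 288. ]
```

View pics/w1.png

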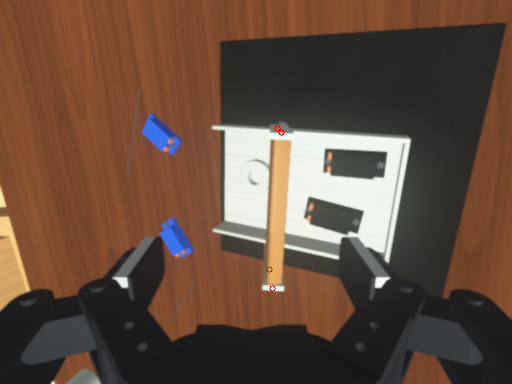

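```bash
python3 -m handwheel '[[1,[19.5,-4.3,-8.1],[0.22,1.92,1.5]],[1,[0,0,0],[0,0,0]],[1,[0,15,0],[0,0,0]],[1,[0,15,0],[0,0,0]],[1,[0,15,0],[0,0,0]],[1,[0,15,0],[0,0,0]],[1,[0,0,0],[0,0,0]],[1,[0,0,0],[0,0,0]],[1,[0,0,0],[0,0,0]],[1,[0,0,0],[0,0,0]]]'
python3 - <<'E'
from h import *
import cv2
Rt=tgt(-97.1,flip=1);g=np.array([.4829,-.1749,.098])
d,r,tp=delta(Rt,g);print(d.round(1),r.round(2),tp.round(4))
s=arm.state();print(np.degrees(s['q']).round(1),s['time_s'],s['force'])
im=arm.capture('wrist')[:,:,::-1];cv2.imwrite('pics/w2.png',im)
im=arm.capture('side')[:,:,::-1];cv2.imwrite('pics/s2.png',im[150:350,100:360].repeat(3,0).repeat(3,1))
E
```

```text
time_s: 2.7
ee_pos: [0.4851, -0.169, 0.1091]
eef_rot: [0.619, 0.343, -0.571, -0.415]
force: [0.3, 1.6, 0.7]
width: 1.005
[-0.9 31.3  1.5] [0.15 0.06 0.04] [ 0.4819 -0.1827  0.0811]
[  10.    19.5  -39.6   35.3  -44.4 -135.5] 2.7 [0.33101617 1.58869247 0.69823823]
```

View pics/w2.png

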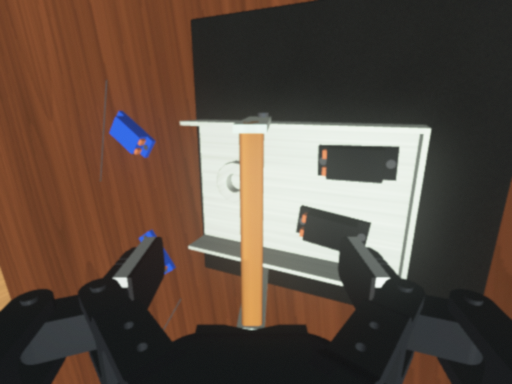

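View pics/s2.png

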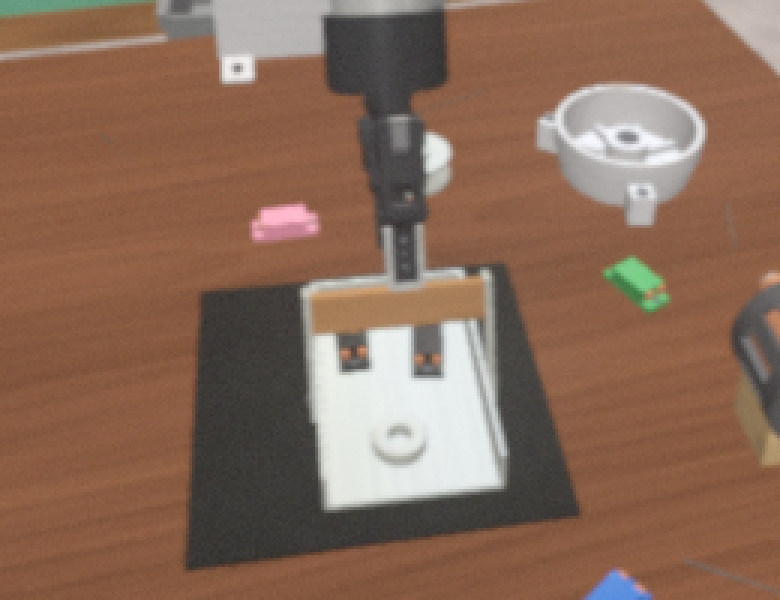

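```bash
python3 -m handwheel '[[1,[0,10,0.5],[0.1,0,0]],[1,[0,10,0.5],[0,0,0]],[1,[-0.5,11,0.5],[0,0,0]],[1,[0,0,0],[0,0,0]],[1,[0,0,0],[0,0,0]],[0,[0,0,0],[0,0,0]],[0,[0,0,0],[0,0,0]],[0,[0,0,0],[0,0,0]],[0,[0,0,0],[0,0,0]],[0,[0,0,0],[0,0,0]]]' 80
python3 - <<'E'
from h import *
import cv2
Rt=tgt(-97.1,flip=1);g=np.array([.4829,-.1749,.098])
d,r,tp=delta(Rt,g);print(d.round(1),r.round(2),tp.round(4))
s=arm.state();print(np.degrees(s['q']).round(1),s['time_s'],s['force'],s['width'])
E
```

```text
time_s: 3.63
ee_pos: [0.4813, -0.1823, 0.0805]
eef_rot: [0.618, 0.343, -0.572, -0.416]
force: [1.0, -0.3, -0.0]
width: 0.296
[-0.6 -0.4 -0.6] [-0.02  0.09  0.02] [ 0.4819 -0.1827  0.0811]
[   7.6   21.7  -42.4   39.7  -39.8 -138.6] 3.6333 [ 0.97718778 -0.27120607 -0.04602739] 0.2962095009128362
```

```bash
python3 -m handwheel '[[0,[0,0,0],[0,0,0]],[0,[0,0,0],[0,0,0]],[0,[0,0,0],[0,0,0]],[0,[0,0,0],[0,0,0]],[0,[0,0,0],[0,0,0]],[0,[-1,-2,0],[0,0,0]],[0,[-3,-6,0],[0,0,0]],[0,[-3,-6,0],[0,0,0]],[0,[0,0,0],[0,0,0]],[0,[0,0,0],[0,0,0]]]' 80
python3 - <<'E'
from h import *
import cv2
s=arm.state();print(np.degrees(s['q']).round(1),s['time_s'],s['force'],s['wrist_torque'],s['width'])
im=arm.capture('scene')[:,:,::-1];cv2.imwrite('pics/s3.png',im[130:280,120:280].repeat(4,0).repeat(4,1))
E
```

```text
time_s: 4.47
ee_pos: [0.4813, -0.1828, 0.0961]
eef_rot: [0.618, 0.343, -0.572, -0.416]
force: [-0.3, 0.1, -5.1]
width: 0.127
[   8.    20.4  -41.1   37.6  -41.9 -136.3] 4.4667 [-0.30590947  0.13369609 -5.13886583] [ 1.40453386 -0.15353371 -0.02226048] 0.12697964247144194
```

View pics/s3.png

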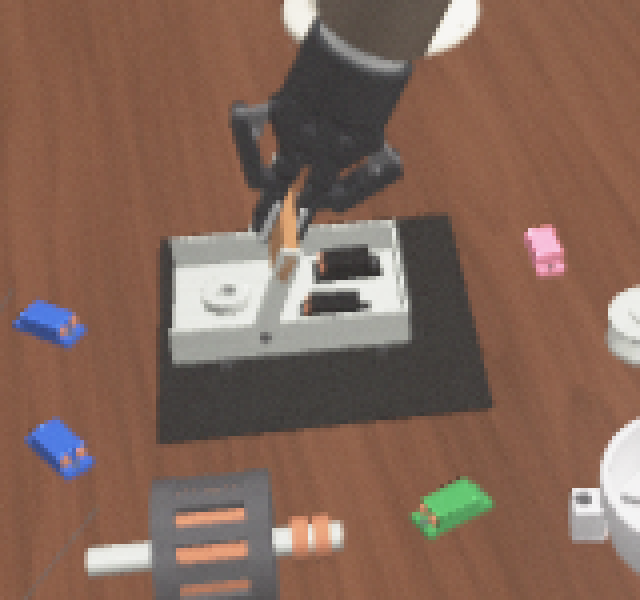

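```bash
python3 -m handwheel '[[0,[-3,-7,0],[0,0,0]],[0,[-6,-13,0],[0,0,0]],[0,[-8.5,-18.1,0],[0,0,0]],[0,[-8.5,-18.1,0],[0,0,0]],[0,[-8.5,-18.1,0],[0,0,0]],[0,[-8.5,-18.1,0],[0,0,0]],[0,[-8.5,-18.1,0],[-0.85,-1.81,0]],[0,[-6,-13,0],[-1.69,-3.62,0]],[0,[-4,-9,0],[-2.54,-5.44,0]],[0,[0,0,0],[-2.54,-5.44,0]]]' 100
python3 - <<'E'
from h import *
s=arm.state();M=R.from_quat(s['eef_rot']).as_matrix();print(np.degrees(s['q']).round(1),s['time_s'],s['force'],s['ee_pos'],M[2].round(3),'yaw',np.degrees(np.arctan2(-M[1,0],-M[0,0])))
E
```

```text
time_s: 5.35
ee_pos: [0.4822, -0.1823, 0.2444]
eef_rot: [-0.557, -0.437, 0.63, 0.319]
force: [-0.4, -0.2, -4.6]
width: 0.124
[   9.8    6.5  -33.6   31.7  -53.6 -108.5] 5.35 [-0.38938955 -0.22006841 -4.58584206] [ 0.48223912 -0.1823257   0.24435651] [-0.422 -0.906 -0.002] yaw -78.79904873083159
```

```bash
python3 - <<'E'
from h import *
for k in range(28):
    print(k,tgt(-78.8+6*(k+.5),flip=1).inv().apply([0.4,14,0]).round(1))
E
```

```text
0 [12.2 -5.7 -3.8]
1 [11.8 -5.5 -5.2]
2 [11.2 -5.2 -6.5]
3 [10.5 -4.9 -7.8]
4 [ 9.7 -4.5 -9. ]
5 [  8.8  -4.1 -10. ]
6 [  7.8  -3.7 -11. ]
7 [  6.8  -3.2 -11.9]
8 [  5.6  -2.6 -12.6]
9 [  4.4  -2.  -13.1]
10 [  3.1  -1.4 -13.6]
11 [  1.8  -0.8 -13.9]
12 [  0.5  -0.2 -14. ]
13 [ -0.8   0.4 -14. ]
14 [ -2.2   1.  -13.8]
15 [ -3.5   1.6 -13.5]
16 [ -4.7   2.2 -13. ]
17 [ -5.9   2.8 -12.4]
18 [ -7.1   3.3 -11.6]
19 [ -8.1   3.8 -10.8]
20 [-9.1  4.2 -9.8]
21 [-10.    4.7  -8.7]
22 [-10.7   5.   -7.5]
23 [-11.4   5.3  -6.2]
24 [-11.9   5.6  -4.8]
25 [-12.3   5.7  -3.4]
26 [-12.6   5.9  -2. ]
27 [-12.7   5.9  -0.5]
```

```bash
python3 -m handwheel '[[0,[6,-3,-2],[-2.54,-5.44,0]],[0,[12,-5.5,-5],[-2.54,-5.44,0]],[0,[11,-5,-6.5],[-2.54,-5.44,0]],[0,[10.5,-5,-8],[-2.54,-5.44,0]],[0,[9.7,-4.5,-9],[-2.54,-5.44,0]],[0,[9,-4,-10],[-2.54,-5.44,0]],[0,[8,-3.7,-11],[-2.54,-5.44,0]],[0,[7,-3.2,-12],[-2.54,-5.44,0]],[0,[5.6,-2.6,-12.6],[-2.54,-5.44,0]],[0,[4.4,-2,-13],[-2.54,-5.44,0]]]' 100
python3 - <<'E'
from h import *
s=arm.state();M=R.from_quat(s['eef_rot']).as_matrix();print(np.degrees(s['q']).round(1),s['time_s'],s['force'],s['ee_pos'],M[2].round(3),'yaw',np.degrees(np.arctan2(-M[1,0],-M[0,0])))
E
```

```text
time_s: 6.18
ee_pos: [0.4906, -0.0501, 0.241]
eef_rot: [-0.262, -0.656, 0.707, -0.037]
force: [0.2, 0.3, -5.6]
width: 0.125
[ 20.6  -2.7 -42.9  28.9 -33.6 -61.4] 6.1833 [ 0.18644378  0.32762195 -5.59526242] [ 0.49056625 -0.05012405  0.24097879] [-0.419 -0.908  0.002] yaw -18.705608323237577
```

```bash
python3 -m handwheel '[[0,[3,-1.4,-13.6],[-2.54,-5.44,0]],[0,[1.8,-0.8,-14],[-2.54,-5.44,0]],[0,[0.5,-0.2,-14],[-2.54,-5.44,0]],[0,[-0.8,0.4,-14],[-2.54,-5.44,0]],[0,[-2.2,1,-14],[-2.54,-5.44,0]],[0,[-3.5,1.6,-13.5],[-2.54,-5.44,0]],[0,[-4.7,2.2,-13],[-2.54,-5.44,0]],[0,[-6,2.8,-12.4],[-2.54,-5.44,0]],[0,[-7,3.3,-11.6],[-2.54,-5.44,0]],[0,[-8,3.8,-10.8],[-2.54,-5.44,0]]]' 100
python3 - <<'E'
from h import *
s=arm.state();M=R.from_quat(s['eef_rot']).as_matrix();print(np.degrees(s['q']).round(1),s['time_s'],s['force'],s['ee_pos'],M[2].round(3),'yaw',np.degrees(np.arctan2(-M[1,0],-M[0,0])))
Rt=tgt(83.5,flip=1)
d,r,tp=delta(Rt,[.4929,.2351,.265]);print(d,r,tp)
for k in range(10):
    print(k,tgt(41.3+5*(k+.5),flip=1).inv().apply([0.4,10,0]).round(1))
E
```

```text
time_s: 7.02
ee_pos: [0.5021, 0.0905, 0.2409]
eef_rot: [-0.102, 0.701, -0.591, 0.385]
force: [0.3, 0.2, -4.8]
width: 0.124
[ 23.5   1.4 -24.7 -11.7 -40.9  25.2] 7.0167 [ 0.3316546   0.16627129 -4.79454564] [0.50211816 0.09049006 0.24089176] [-0.419 -0.908 -0.004] yaw 41.309242390759096
[ -88.69513474   33.62283063 -119.86626263] [-17.5104771  -38.26618107   0.11281178] [0.49379464 0.24295216 0.24805204]
0 [-6.5  3.  -6.9]
1 [-7.1  3.3 -6.3]
2 [-7.5  3.5 -5.6]
3 [-7.9  3.7 -4.8]
4 [-8.3  3.9 -4.1]
5 [-8.6  4.  -3.2]
6 [-8.8  4.1 -2.4]
7 [-9.   4.2 -1.5]
8 [-9.   4.2 -0.7]
9 [-9.1  4.2  0.2]
```

```bash
python3 -m handwheel '[[0,[-12,-2,-10],[-2.54,-5.44,0]],[0,[-10,5,-9],[-2.54,-5.44,0]],[0,[-11,5,-8],[-2.54,-5.44,0]],[0,[-11,5,-7],[-2.54,-5.44,0]],[0,[-12,5,-6],[-2.2,-4.7,0]],[0,[-12,5.5,-4],[-1.7,-3.62,0]],[0,[-12,5.5,-3],[-1.27,-2.7,0]],[0,[-12,5.5,-2],[-0.5,-1.1,0]],[0,[-6,2.5,0],[0,0,0]],[0,[-2,1,0],[0,0,0]]]' 100
python3 - <<'E'
from h import *
import cv2
s=arm.state();M=R.from_quat(s['eef_rot']).as_matrix();print(np.degrees(s['q']).round(1),s['time_s'],s['force'],s['ee_pos'],M[2].round(3),'yaw',np.degrees(np.arctan2(-M[1,0],-M[0,0])))
Rt=tgt(83.5,flip=1)
d,r,tp=delta(Rt,[.4929,.2351,.265]);print(d.round(1),r,tp)
im=arm.capture('scene')[:,:,::-1];cv2.imwrite('pics/s4.png',im[70:230,230:430].repeat(4,0).repeat(4,1))
im=arm.capture('side')[:,:,::-1];cv2.imwrite('pics/d4.png',im[50:250,100:300].repeat(3,0).repeat(3,1))
E
```

```text
time_s: 7.85
ee_pos: [0.5109, 0.2111, 0.2492]
eef_rot: [-0.319, 0.633, -0.437, 0.554]
force: [-0.2, -0.9, -4.3]
width: 0.121
[ 27.5   9.6  -9.6 -23.3 -56.8  61.4] 7.85 [-0.22277144 -0.86192513 -4.31532297] [0.51086313 0.21110529 0.24922017] [-0.423 -0.906 -0.003] yaw 78.3951068139857
[-24.7  12.9 -23.1] [-1.95465655 -4.6263553  -0.01755763] [0.49379464 0.24295216 0.24805204]
```

View pics/s4.png

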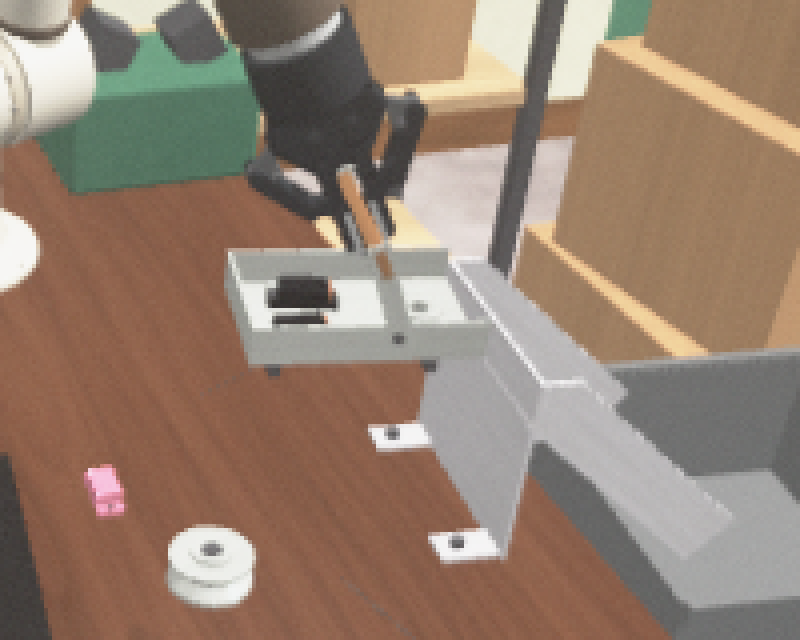

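View pics/d4.png

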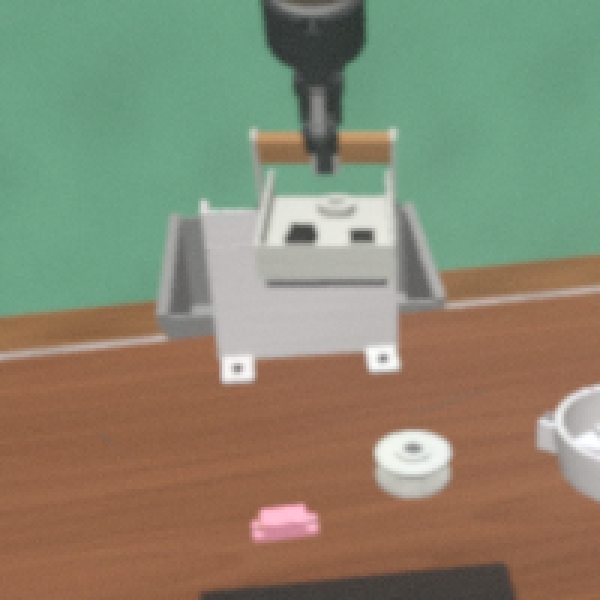

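```bash
python3 - <<'E'
from h import *
mm=lambda *a:np.array(a)/1000
S=lambda u,v:('scene',np.array([230+u/4,70+v/4])-.4)
D=lambda u,v:('side',np.array([100+u/3,50+v/3])-.4)
obs=[S(452,262)+(mm(0,90,0),),S(545,384)+(mm(0,-90,0),),S(502,557)+(mm(0,-90,-165),),D(206,208)+(mm(0,90,0),),D(220,358)+(mm(0,90,-165),),D(397,345)+(mm(0,-90,-165),)]
for sub in (obs,obs[:3],obs[3:]):
    p,e=fit(sub,0.165,[.5,.45,1.5]);print(p,np.degrees(p[2]));print(e.round(1).tolist())
for o in obs: print(o[0],o[2],ray(o[0],o[1],.165+o[2][2]).round(4))
E
```

```text
[0.50180879 0.32942417 1.46649117] 84.02375470884593
[[0.2, -0.5], [-0.2, -0.7], [0.2, -0.2], [0.3, 0.7], [1.6, -0.0], [-0.7, 0.4]]
[0.50390762 0.32790474 1.4695028 ] 84.19630829721316
[[-0.0, -0.1], [-0.2, -0.2], [0.2, 0.3]]
[0.50090742 0.33143322 1.46433419] 83.90016877250558
[[-0.1, 0.4], [1.2, -0.3], [-1.1, 0.2]]
scene [0.   0.09 0.  ] [0.4152 0.3366 0.165 ]
scene [ 0.   -0.09  0.  ] [0.5945 0.3187 0.165 ]
scene [ 0.    -0.09  -0.165] [0.592  0.3189 0.    ]
side [0.   0.09 0.  ] [0.4118 0.3444 0.165 ]
side [ 0.     0.09  -0.165] [0.4074 0.3398 0.    ]
side [ 0.    -0.09  -0.165] [0.5942 0.3222 0.    ]
```

```bash
python3 - <<'E'
from h import *
Rt=tgt(84,flip=1);u=np.array([np.cos(np.radians(84)),np.sin(np.radians(84)),0])
d,r,tp=delta(Rt,np.array([.503,.3285,.268])-.065*u);print(d.round(1),r.round(2),tp)
E
```

```text
[-52.7  22.8 -25.7] [-2.19 -5.08 -0.01] [0.49703173 0.27171575 0.25105204]
```

```bash
python3 -m handwheel '[[0,[-4,2,-2.5],[-0.7,-1.6,0]],[0,[-8.5,3.8,-4.3],[-0.7,-1.6,0]],[0,[-8.8,3.8,-4],[-0.7,-1.6,0]],[0,[-8.8,3.8,-4],[0,-0.1,0]],[0,[-9,3.8,-3.5],[0,0,0]],[0,[-9,3.5,-3.5],[0,0,0]],[0,[-5,2,-2],[0,0,0]],[0,[0,0,0],[0,0,0]],[0,[0,0,0],[0,0,0]],[0,[0,0,0],[0,0,0]]]' 100
python3 - <<'E'
from h import *
import cv2
Rt=tgt(84,flip=1);u=np.array([np.cos(np.radians(84)),np.sin(np.radians(84)),0])
d,r,tp=delta(Rt,np.array([.503,.3285,.268])-.065*u);print(d.round(1),r.round(2),tp,np.degrees(arm.state()['q']).round(1))
im=arm.capture('scene')[:,:,::-1];cv2.imwrite('pics/s5.png',cv2.resize(im[100:200,280:400],None,fx=6.5,fy=6.0,interpolation=cv2.INTER_CUBIC))
im=arm.capture('side')[:,:,::-1];cv2.imwrite('pics/d5.png',cv2.resize(im[80:180,150:270],None,fx=6,fy=6,interpolation=cv2.INTER_CUBIC))
E
```

```text
time_s: 8.78
ee_pos: [0.4954, 0.2706, 0.2515]
eef_rot: [-0.347, 0.616, -0.412, 0.575]
force: [0.5, -0.6, -4.6]
width: 0.127
[-1.   0.9  1.5] [-0.16 -0.18 -0.04] [0.49703173 0.27171575 0.25105204] [ 33.8  10.4  -8.5 -22.8 -56.5  60.2]
```

View pics/s5.png

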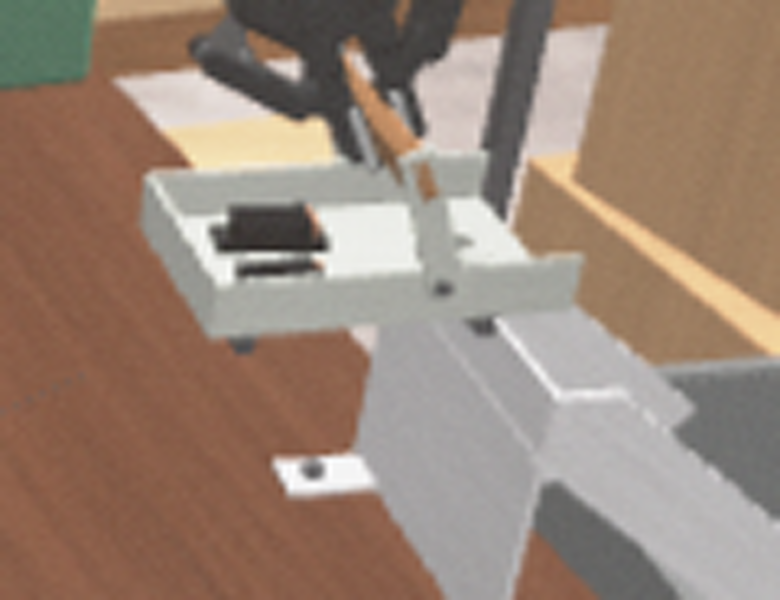

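View pics/d5.png

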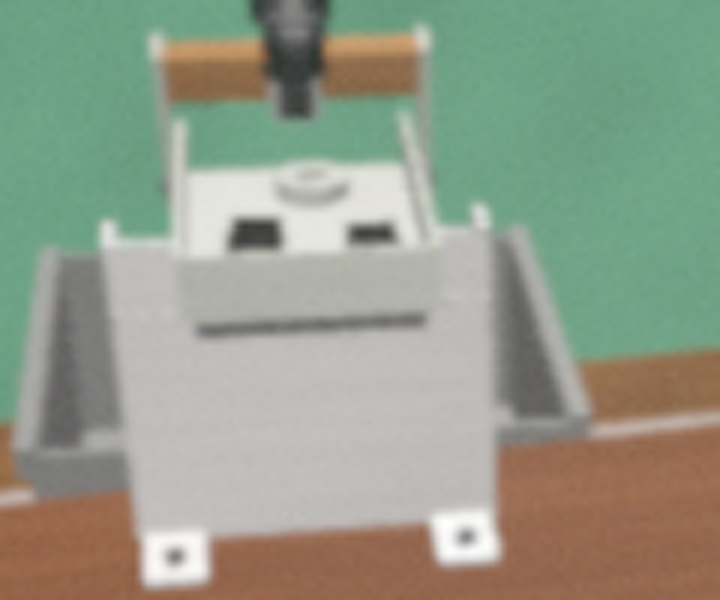

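```bash
python3 - <<'E'
from h import *
mm=lambda *a:np.array(a)/1000
S=lambda u,v:('scene',np.array([280+u/6.5,100+v/6])-.42)
D=lambda u,v:('side',np.array([150+u/6,80+v/6])-.42)
obs=[S(580,257)+(mm(85,-55,44),),S(577,305)+(mm(85,-55,14),),S(213,283)+(mm(-85,-55,44),),S(212,337)+(mm(-85,-55,14),),S(147,175)+(mm(-85,55,44),),
 D(179,255)+(mm(-85,55,44),),D(437,246)+(mm(-85,-55,44),),D(182,318)+(mm(-85,55,14),),D(437,308)+(mm(-85,-55,14),)]
def run(obs,free):
    def f(q):
        p=np.zeros(6);p[:]=[.495,.265,.17,0,0,np.radians(84)];p[free]=q
        Rz=R.from_euler('ZYX',[p[5],p[4],p[3]])
        return np.concatenate([proj(c,p[:3]+Rz.apply(l))[0]-uv for c,uv,l in obs])
    x0=np.array([.495,.265,.17,0,0,np.radians(84)])[free]
    r=least_squares(f,x0,loss='soft_l1',x_scale=.01);return r.x,f(r.x).reshape(-1,2)
for free in([0,1,2,5],[0,1,2,3,4,5]):
    x,e=run(obs,free);print(x.round(4),np.degrees(x[-1]),e.round(1).tolist())
s=arm.state();g=s['ee_pos']+R.from_quat(s['eef_rot']).apply([0,arm.tcp_to_grasp,0]);print('grasp',g)
obs=[S(560,397)+(mm(0,-90,0),),S(495,598)+(mm(0,-90,-165),),D(110,240)+(mm(0,90,0),),D(490,232)+(mm(0,-90,0),),D(136,537)+(mm(0,90,-165),),D(495,517)+(mm(0,-90,-165),)]
for sub in (obs,obs[2:]):
    p,e=fit(sub,0.165,[.5,.45,1.5]);print(p,np.degrees(p[2]));print(e.round(1).tolist())
E
```

```text
[0.4939 0.2616 0.1747 1.4612] 83.72042539809495 [[0.8, -0.2], [-0.8, 0.7], [0.8, -0.1], [-0.3, -0.1], [-0.1, -0.6], [-0.9, 0.0], [0.4, -0.5], [-0.2, 0.7], [0.8, 0.2]]
[ 0.4952  0.262   0.1761  0.0024 -0.0187  1.446 ] 82.85087041890777 [[1.0, -0.6], [-0.4, 0.3], [0.4, 0.0], [-0.5, 0.0], [0.1, -0.6], [-0.9, -0.0], [0.5, -0.2], [-0.2, 0.5], [0.8, 0.4]]
grasp [0.49465815 0.26243726 0.26845249]
[0.50134581 0.32895332 1.46758562] 84.08646191490469
[[-0.2, -0.9], [-0.6, 9.3], [0.5, 0.1], [-1.1, -1.4], [2.1, -0.1], [-1.0, -0.7]]
[0.50055883 0.32480179 1.425097  ] 81.65204375184302
[[0.4, 0.2], [-0.9, -0.3], [2.1, -0.0], [-0.8, 0.6]]
```

```bash
python3 -m handwheel '[[0,[2.4,5.1,0],[-0.1,-0.2,0]],[0,[2.4,5.1,0],[0,0,0]],[0,[2.4,5.1,0],[0,0,0]],[0,[0,0,0],[0,0,0]],[0,[-2.7,1.3,0],[0,0,0]],[0,[-2.7,1.3,0],[0,0,0]],[0,[-2.7,1.3,0],[0,0,0]],[0,[0,0,0],[0,0,0]],[0,[0,0,0],[0,0,0]],[0,[0,0,0],[0,0,0]]]' 100
cat >> h.py <<'E'
def rep(rim=(.503,.3285),yaw=84):
    s=arm.state();Rm=R.from_quat(s['eef_rot']);g=s['ee_pos']+Rm.apply([0,arm.tcp_to_grasp,0])
    Rp=Rm*tgt(0,flip=1).inv()
    e=Rp.as_euler('ZYX',degrees=True)
    H=g+Rp.apply([.053,0,-.080])
    u=np.array([np.cos(np.radians(yaw)),np.sin(np.radians(yaw)),0]);dv=H-np.array([*rim,.165])
    print('t',round(s['time_s'],2),'grip',g.round(4),'pan ypr',e.round(2),'hook fwd/lat/up mm',(1000*np.array([dv@u,dv@np.array([-u[1],u[0],0]),dv[2]])).round(1),'F',s['force'].round(1),'T',s['wrist_torque'].round(2),'w',round(s['width'],3),'q',np.degrees(s['q']).round(0))
E
python3 -c "
from h import *
rep()"
```

```text
time_s: 9.72
ee_pos: [0.4964, 0.2797, 0.2347]
eef_rot: [-0.348, 0.615, -0.411, 0.576]
force: [-0.4, -0.3, -5.0]
width: 0.125
t 9.72 grip [0.4955 0.2719 0.2516] pan ypr [ 8.4e+01 -7.0e-02 -7.0e-02] hook fwd/lat/up mm [-4.   1.4  6.7] F [-0.4 -0.3 -5. ] T [-1.43  0.16  0.03] w 0.125 q [ 35.  12.  -9. -23. -54.  61.]
```

```bash
python3 -m handwheel '[[0,[-0.9,0.4,0],[0,0,0]],[0,[-0.9,0.4,0],[0,0,0]],[0,[-0.9,0.4,0],[0,0,0]],[0,[-0.5,0.2,0],[0,0,0]],[0,[0,0,0],[0,0,0]],[0,[0.4,0.9,0],[0,0,0]],[0,[0.8,1.8,0],[0,0,0]],[0,[0.4,0.9,0],[0,0,0]],[0,[0,0,0],[0,0,0]],[0,[0,0,0],[0,0,0]]]' 100
python3 -c "
from h import *
rep()
import cv2
im=arm.capture('scene')[:,:,::-1];cv2.imwrite('pics/s6.png',cv2.resize(im[100:200,280:400],None,fx=6.5,fy=6.0,interpolation=cv2.INTER_CUBIC))
"
```

```text
time_s: 10.55
ee_pos: [0.4967, 0.283, 0.2305]
eef_rot: [-0.348, 0.615, -0.411, 0.576]
force: [-0.9, 0.4, -5.3]
width: 0.121
t 10.55 grip [0.4959 0.2752 0.2474] pan ypr [ 8.398e+01 -4.000e-02 -4.000e-02] hook fwd/lat/up mm [-0.7  1.4  2.5] F [-0.9  0.4 -5.3] T [-1.44  0.14  0.06] w 0.121 q [ 35.  12.  -9. -23. -54.  61.]
```

View pics/s6.png

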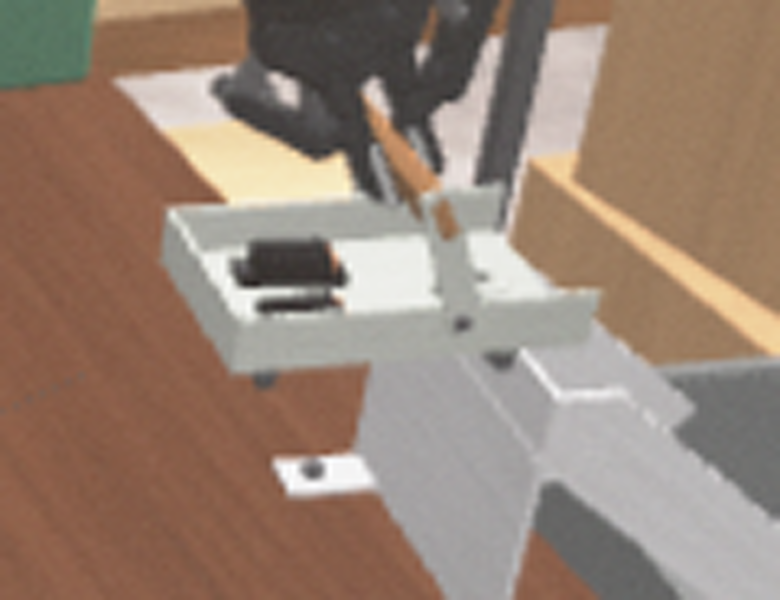

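```bash
python3 -m handwheel '[[0,[0.3,0.6,0],[0,0,0]],[0,[0.3,0.6,0],[0,0,0]],[0,[0.3,0.6,0],[0,0,0]],[0,[0.2,0.4,0],[0,0,0]],[0,[0,0,0],[0,0,0]],[0,[0,0,0],[0,0,0]],[0,[0,0,0],[0,0,0]],[0,[0,0,0],[0,0,0]],[0,[0,0,0],[0,0,0]],[0,[0,0,0],[0,0,0]]]' 100
python3 -c "
from h import *
rep()"
python3 -m handwheel '[[0,[0.2,0.5,0],[0,0,0]],[0,[0.2,0.5,0],[0,0,0]],[0,[0,0,0],[0,0,0]],[0,[0,0,0],[0,0,0]],[0,[0,0,0],[0,0,0]],[0,[0,0,0],[0,0,0]],[0,[0,0,0],[0,0,0]],[0,[0,0,0],[0,0,0]],[0,[0,0,0],[0,0,0]],[0,[0,0,0],[0,0,0]]]' 100
python3 -c "
from h import *
rep()"
```

```text
time_s: 11.43
ee_pos: [0.4968, 0.2831, 0.2283]
eef_rot: [-0.348, 0.615, -0.411, 0.576]
force: [0.8, -0.4, -5.4]
width: 0.125
t 11.43 grip [0.4959 0.2752 0.2452] pan ypr [ 8.399e+01 -6.000e-02 -6.000e-02] hook fwd/lat/up mm [-0.6  1.3  0.3] F [ 0.8 -0.4 -5.4] T [-1.45  0.2   0.03] w 0.125 q [ 35.  12. -10. -23. -54.  61.]
time_s: 12.27
ee_pos: [0.497, 0.2832, 0.2274]
eef_rot: [-0.347, 0.615, -0.411, 0.576]
force: [-0.8, -0.3, -3.0]
width: 0.124
t 12.27 grip [0.4961 0.2753 0.2443] pan ypr [ 8.398e+01 -8.000e-02 -9.000e-02] hook fwd/lat/up mm [-0.5  1.1 -0.6] F [-0.8 -0.3 -3. ] T [-1.07  0.14  0.04] w 0.124 q [ 35.  12. -10. -23. -53.  61.]
```

```bash
python3 -m handwheel '[[0,[-0.5,0,0],[0,0,0]],[0,[-0.5,0.2,0],[0,0,0]],[0,[-0.5,0.2,0],[0,0,0]],[0,[0,0,0],[0,0,0]],[0,[0,0,0],[0,0,0]],[0,[0,0,0],[0,0,0]],[0,[0,0,0],[0,0,0]],[0,[0,0,0],[0,0,0]],[0,[0,0,0],[0,0,0]],[0,[0,0,0],[0,0,0]]]' 100
python3 -c "
from h import *
rep()"
python3 -m handwheel '[[0,[-0.5,0.2,0],[0,0,0]],[0,[-0.5,0.2,0],[0,0,0]],[0,[0,0,0],[0,0,0]],[0,[0,0,0],[0,0,0]],[0,[0,0,0],[0,0,0]],[0,[0,0,0],[0,0,0]],[0,[0,0,0],[0,0,0]],[0,[0,0,0],[0,0,0]],[0,[0,0,0],[0,0,0]],[0,[0,0,0],[0,0,0]]]' 100
python3 -c "
from h import *
rep()"
```

```text
time_s: 13.1
ee_pos: [0.497, 0.2837, 0.2276]
eef_rot: [-0.348, 0.615, -0.411, 0.576]
force: [0.1, -4.9, -0.7]
width: 0.122
t 13.1 grip [0.4961 0.2759 0.2446] pan ypr [ 8.4e+01  2.0e-02 -8.0e-02] hook fwd/lat/up mm [-0.1  1.2 -0.4] F [ 0.1 -4.9 -0.7] T [-2.26  0.28  0.04] w 0.122 q [ 35.  12. -10. -23. -54.  61.]
time_s: 13.93
ee_pos: [0.497, 0.284, 0.2278]
eef_rot: [-0.349, 0.615, -0.411, 0.576]
force: [-1.6, -7.6, 1.1]
width: 0.125
t 13.93 grip [0.4961 0.2761 0.2447] pan ypr [ 8.401e+01  1.000e-01 -7.000e-02] hook fwd/lat/up mm [ 0.1  1.3 -0.4] F [-1.6 -7.6  1.1] T [-2.85  0.4   0.01] w 0.125 q [ 35.  12. -10. -23. -54.  61.]
```

```bash
cat >> h.py <<'E'
def Hrel(th,clx=.7,clz=.4,zero=(-.3,-.5)):
    s,c=np.sin(np.radians(th)),np.cos(np.radians(th))
    return np.array([4*s*s+clz*s-clx*c+zero[0],4*s*c+clz*c+clx*s+zero[1]])/1000
def tippose(th,yaw=84,rim=(.503,.3285),lat=.0012,cl=(.7,.4),):
    u=np.array([np.cos(np.radians(yaw)),np.sin(np.radians(yaw)),0]);l=np.array([-u[1],u[0],0])
    h=Hrel(th,*cl);H=np.array([*rim,.165])+u*h[0]+l*lat+np.array([0,0,h[1]])
    Rp=R.from_euler('ZY',[yaw,th],degrees=True);Rt=Rp*tgt(0,flip=1)
    g=H-Rp.apply([.053,0,-.08]);return Rt,g-Rt.apply([0,arm.tcp_to_grasp,0])
def tiprows(ths,**k):
    s=arm.state();Rc=R.from_quat(s['eef_rot']);pc=s['ee_pos']
    for th in ths:
        Rt,tp=tippose(th,**k);print(th,Rc.inv().apply(tp-pc).__mul__(1000).round(1).tolist(),(Rc.inv()*Rt).as_rotvec(degrees=True).round(2).tolist());Rc,pc=Rt,tp
E
python3 -c "
from h import *
tiprows([0,3,6,9,12,15,18,21,24,27,30,33,36,39,42,45,48,51,54,57,60,63,66])"
```

```text
0 [1.0, -0.7, 0.1] [-0.06, 0.04, 0.1]
3 [-4.1, -0.8, 0.0] [-0.0, 0.0, -3.0]
6 [-4.2, -0.8, 0.0] [-0.0, 0.0, -3.0]
9 [-4.2, -0.8, 0.0] [0.0, -0.0, -3.0]
12 [-4.2, -0.8, -0.0] [0.0, 0.0, -3.0]
15 [-4.2, -0.8, 0.0] [0.0, 0.0, -3.0]
18 [-4.2, -0.8, 0.0] [0.0, 0.0, -3.0]
21 [-4.2, -0.8, 0.0] [0.0, -0.0, -3.0]
24 [-4.2, -0.8, -0.0] [-0.0, 0.0, -3.0]
27 [-4.2, -0.8, 0.0] [0.0, -0.0, -3.0]
30 [-4.2, -0.8, -0.0] [-0.0, 0.0, -3.0]
33 [-4.2, -0.8, 0.0] [-0.0, 0.0, -3.0]
36 [-4.2, -0.8, -0.0] [0.0, 0.0, -3.0]
39 [-4.2, -0.8, -0.0] [-0.0, 0.0, -3.0]
42 [-4.2, -0.7, 0.0] [0.0, 0.0, -3.0]
45 [-4.2, -0.7, 0.0] [0.0, -0.0, -3.0]
48 [-4.2, -0.7, -0.0] [-0.0, 0.0, -3.0]
51 [-4.2, -0.7, 0.0] [0.0, 0.0, -3.0]
54 [-4.2, -0.7, 0.0] [-0.0, 0.0, -3.0]
57 [-4.3, -0.7, -0.0] [-0.0, 0.0, -3.0]
60 [-4.3, -0.7, -0.0] [-0.0, -0.0, -3.0]
63 [-4.3, -0.7, 0.0] [0.0, 0.0, -3.0]
66 [-4.3, -0.7, 0.0] [0.0, 0.0, -3.0]
```

```bash
python3 -m handwheel '[[0,[1.3,-0.8,0],[0,0,0]],[0,[-4.1,-0.8,0],[0,0,-3]],[0,[-4.2,-0.8,0],[0,0,-3]],[0,[-4.2,-0.8,0],[0,0,-3]],[0,[-4.2,-0.8,0],[0,0,-3]],[0,[-4.2,-0.8,0],[0,0,-3]],[0,[-4.2,-0.8,0],[0,0,-3]],[0,[-4.2,-0.8,0],[0,0,-3]],[0,[0,0,0],[0,0,0]],[0,[0,0,0],[0,0,0]]]' 100
python3 -c "
from h import *
rep();print(Hrel(21)*1000)
tiprows([21])"
```

```text
time_s: 14.77
ee_pos: [0.4994, 0.3099, 0.2407]
eef_rot: [-0.455, 0.541, -0.509, 0.491]
force: [0.6, -5.2, -2.1]
width: 0.127
t 14.77 grip [0.4993 0.3086 0.2594] pan ypr [ 8.403e+01  2.106e+01 -1.000e-02] hook fwd/lat/up mm [0.6 1.6 0.7] F [ 0.6 -5.2 -2.1] T [-1.96 -0.18 -0.08] w 0.127 q [ 46.  17.  -5.  -3. -65.  39.]
[-0.29644877  1.46255095]
21 [0.9, -0.8, 0.4] [-0.0, 0.04, 0.06]
```

```bash
python3 -m handwheel '[[0,[-3.5,-1.3,0],[0,0,-3]],[0,[-4.2,-0.8,0],[0,0,-3]],[0,[-4.2,-0.8,0],[0,0,-3]],[0,[-4.2,-0.8,0],[0,0,-3]],[0,[-4.2,-0.8,0],[0,0,-3]],[0,[-4.2,-0.8,0],[0,0,-3]],[0,[-4.2,-0.7,0],[0,0,-3]],[0,[-4.2,-0.7,0],[0,0,-3]],[0,[0,0,0],[0,0,0]],[0,[0,0,0],[0,0,0]]]' 100
python3 -c "
from h import *
rep();print(Hrel(45)*1000)
tiprows([45])"
```

```text
time_s: 15.6
ee_pos: [0.5027, 0.3431, 0.243]
eef_rot: [0.557, -0.436, 0.599, -0.375]
force: [-0.5, -5.6, -2.2]
width: 0.129
t 15.6 grip [0.5033 0.3495 0.2606] pan ypr [84.04 44.92  0.1 ] hook fwd/lat/up mm [1.9 2.  1.5] F [-0.5 -5.6 -2.2] T [-0.48  0.08 -0.04] w 0.129 q [ 54.  28.   5.  10. -85.  27.]
[1.48786797 2.27781746]
45 [0.6, -0.6, 0.7] [0.08, -0.01, -0.08]
```

```bash
python3 -m handwheel '[[0,[-3.9,-1.1,0.3],[0,0,-3]],[0,[-4.2,-0.7,0],[0,0,-3]],[0,[-4.2,-0.7,0],[0,0,-3]],[0,[-4.2,-0.7,0],[0,0,-3]],[0,[-4.2,-0.7,0],[0,0,-3]],[0,[-4.2,-0.7,0],[0,0,-3]],[0,[-4.2,-0.7,0],[0,0,-3]],[0,[0,0,0],[0,0,0]],[0,[0,0,0],[0,0,0]],[0,[0,0,0],[0,0,0]]]' 100
python3 -c "
from h import *
import cv2
rep();print(Hrel(66)*1000)
tiprows([66])
im=arm.capture('scene')[:,:,::-1];cv2.imwrite('pics/s7.png',cv2.resize(im[80:260,280:480],None,fx=4,fy=3.3,interpolation=cv2.INTER_CUBIC))
"
```

```text
time_s: 16.43
ee_pos: [0.5066, 0.3713, 0.2342]
eef_rot: [0.626, -0.329, 0.657, -0.262]
force: [-0.1, -0.2, -2.8]
width: 0.124
t 16.43 grip [0.5078 0.3834 0.2484] pan ypr [83.86 65.54 -0.1 ] hook fwd/lat/up mm [4.2 0.9 2. ] F [-0.1 -0.2 -2.8] T [ 1.89 -0.23  0.03] w 0.124 q [  58.   39.   14.   17. -102.   23.]
[3.11896375 1.78846613]
66 [0.1, 0.8, -0.3] [0.0, -0.06, -0.46]
```

View pics/s7.png

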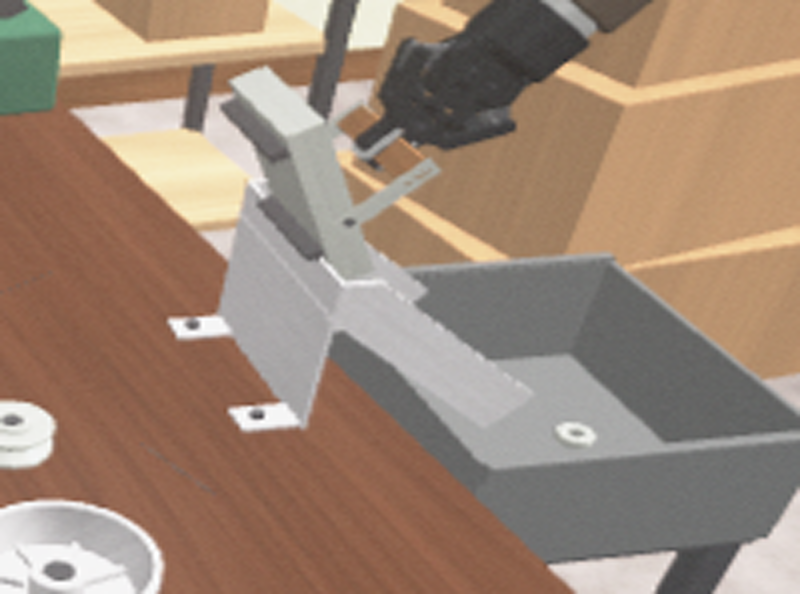

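```bash
python3 -m handwheel '[[0,[0,0.4,0],[0,0,-0.3]],[0,[0,0,0],[0,0,0]],[0,[0,0,0],[0,0,0]],[0,[0,0,0],[0,0,0]],[0,[0,0,0],[0,0,0]],[0,[0,0,0],[0,0,0]],[0,[0,0,0],[0,0,0]],[0,[0,0,0],[0,0,0]],[0,[0,0,0],[0,0,0]],[0,[0,0,0],[0,0,0]]]' 100
python3 -c "
from h import *
import cv2
rep();print(Hrel(66)*1000)
im=arm.capture('scene')[:,:,::-1];cv2.imwrite('pics/s8.png',cv2.resize(im[80:260,280:480],None,fx=4,fy=3.3,interpolation=cv2.INTER_CUBIC))
im=arm.capture('wrist')[:,:,::-1];cv2.imwrite('pics/w8.png',im)
"
```

```text
time_s: 17.32
ee_pos: [0.5063, 0.3708, 0.2341]
eef_rot: [0.627, -0.325, 0.659, -0.258]
force: [0.2, -0.3, -3.3]
width: 0.125
t 17.32 grip [0.5076 0.3831 0.2482] pan ypr [83.84 66.24 -0.15] hook fwd/lat/up mm [2.9 1.  2.5] F [ 0.2 -0.3 -3.3] T [ 2.2  -0.26  0.03] w 0.125 q [  58.   39.   14.   17. -102.   23.]
[3.11896375 1.78846613]
```

View pics/s8.png

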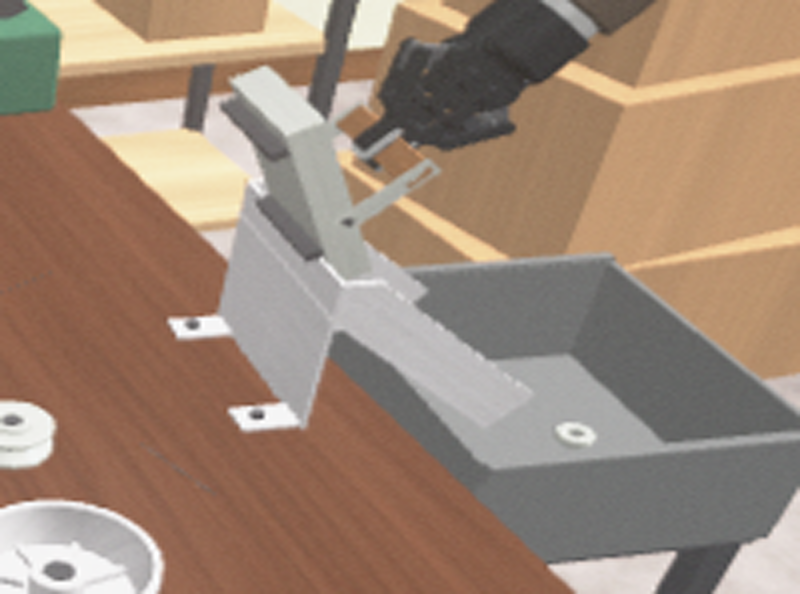

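View pics/w8.png

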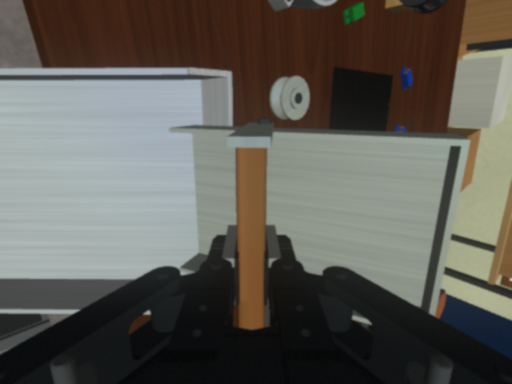

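```bash
python3 -c "
from h import *
tiprows([63,60,57,54,51,48,45,42,39,36,33,30,27,0],cl=(.7,.6))"
```

```text
63 [3.8, 1.1, -0.1] [-0.04, -0.05, 3.24]
60 [4.2, 0.9, 0.0] [0.0, 0.0, 3.0]
57 [4.2, 0.9, 0.0] [0.0, 0.0, 3.0]
54 [4.2, 0.9, -0.0] [0.0, -0.0, 3.0]
51 [4.2, 0.9, 0.0] [0.0, -0.0, 3.0]
48 [4.2, 0.9, -0.0] [-0.0, -0.0, 3.0]
45 [4.2, 0.9, 0.0] [0.0, 0.0, 3.0]
42 [4.2, 1.0, -0.0] [0.0, 0.0, 3.0]
39 [4.2, 1.0, 0.0] [-0.0, -0.0, 3.0]
36 [4.2, 1.0, -0.0] [0.0, 0.0, 3.0]
33 [4.2, 1.0, 0.0] [-0.0, -0.0, 3.0]
30 [4.2, 1.0, -0.0] [0.0, -0.0, 3.0]
27 [4.2, 1.0, -0.0] [0.0, -0.0, 3.0]
0 [34.2, 16.7, -0.0] [-0.0, 0.0, 27.0]
```

```bash
python3 -m handwheel '[[0,[3.8,1.1,0],[0,0,3.2]],[0,[4.2,0.9,0],[0,0,3]],[0,[4.2,0.9,0],[0,0,3]],[0,[4.2,0.9,0],[0,0,3]],[0,[4.2,0.9,0],[0,0,3]],[0,[4.2,0.9,0],[0,0,3]],[0,[4.2,0.9,0],[0,0,3]],[0,[4.2,1,0],[0,0,3]],[0,[4.2,1,0],[0,0,3]],[0,[4.2,1,0],[0,0,3]]]' 100
python3 -c "
from h import *
rep();print(Hrel(36)*1000)
tiprows([33,30,27,24,21,18,15,12,9,6,3,0],cl=(.7,.6))"
```

```text
time_s: 18.25
ee_pos: [0.5016, 0.3294, 0.2452]
eef_rot: [0.521, -0.478, 0.569, -0.421]
force: [0.1, -0.4, -4.5]
width: 0.125
t 18.25 grip [0.502  0.3329 0.2635] pan ypr [ 8.396e+01  3.598e+01 -5.000e-02] hook fwd/lat/up mm [0.2 1.4 2.7] F [ 0.1 -0.4 -4.5] T [ 0.73 -0.12  0.01] w 0.125 q [ 52.  23.   1.   6. -77.  30.]
[0.75076822 2.13716951]
33 [3.4, 1.2, 0.2] [-0.04, -0.02, 2.98]
30 [4.2, 1.0, -0.0] [0.0, -0.0, 3.0]
27 [4.2, 1.0, -0.0] [0.0, -0.0, 3.0]
24 [4.2, 1.0, -0.0] [-0.0, 0.0, 3.0]
21 [4.2, 1.0, 0.0] [0.0, -0.0, 3.0]
18 [4.2, 1.0, -0.0] [0.0, 0.0, 3.0]
15 [4.1, 1.0, -0.0] [0.0, 0.0, 3.0]
12 [4.1, 1.0, -0.0] [-0.0, -0.0, 3.0]
9 [4.1, 1.0, 0.0] [0.0, 0.0, 3.0]
6 [4.1, 1.0, -0.0] [-0.0, 0.0, 3.0]
3 [4.1, 1.1, -0.0] [0.0, 0.0, 3.0]
0 [4.1, 1.1, -0.0] [0.0, -0.0, 3.0]
```

```bash
python3 -m handwheel '[[0,[3.4,1.2,0.2],[0,0,3]],[0,[4.2,1,0],[0,0,3]],[0,[4.2,1,0],[0,0,3]],[0,[4.2,1,0],[0,0,3]],[0,[4.2,1,0],[0,0,3]],[0,[4.2,1,0],[0,0,3]],[0,[4.1,1,0],[0,0,3]],[0,[4.1,1,0],[0,0,3]],[0,[4.1,1,0],[0,0,3]],[0,[4.1,1,0],[0,0,3]]]' 100
python3 -m handwheel '[[0,[4.1,1,0],[0,0,3]],[0,[4.1,1.1,0],[0,0,3]],[0,[0,0,0],[0,0,0]],[0,[0,0,0],[0,0,0]],[0,[0,0,0],[0,0,0]],[0,[0,0,0],[0,0,0]],[0,[0,0,0],[0,0,0]],[0,[0,0,0],[0,0,0]],[0,[0,0,0],[0,0,0]],[0,[0,0,0],[0,0,0]]]' 100
python3 -c "
from h import *
import cv2
rep();print(Hrel(0)*1000)
im=arm.capture('scene')[:,:,::-1];cv2.imwrite('pics/s9.png',cv2.resize(im[80:260,280:480],None,fx=4,fy=3.3,interpolation=cv2.INTER_CUBIC))
im=arm.capture('wrist')[:,:,::-1];cv2.imwrite('pics/w9.png',im)
"
```

```text
time_s: 19.08
ee_pos: [0.4969, 0.2892, 0.2327]
eef_rot: [-0.381, 0.596, -0.44, 0.553]
force: [-0.4, 0.2, -4.6]
width: 0.119
time_s: 19.92
ee_pos: [0.497, 0.2836, 0.2277]
eef_rot: [-0.349, 0.615, -0.411, 0.576]
force: [-0.0, -1.6, -3.7]
width: 0.124
t 19.92 grip [0.4961 0.2757 0.2447] pan ypr [ 8.402e+01  9.000e-02 -2.000e-02] hook fwd/lat/up mm [-0.3  1.3 -0.4] F [-0.  -1.6 -3.7] T [-1.52  0.25  0.04] w 0.124 q [ 35.  12. -10. -23. -54.  61.]
[-1.  -0.1]
```

View pics/s9.png

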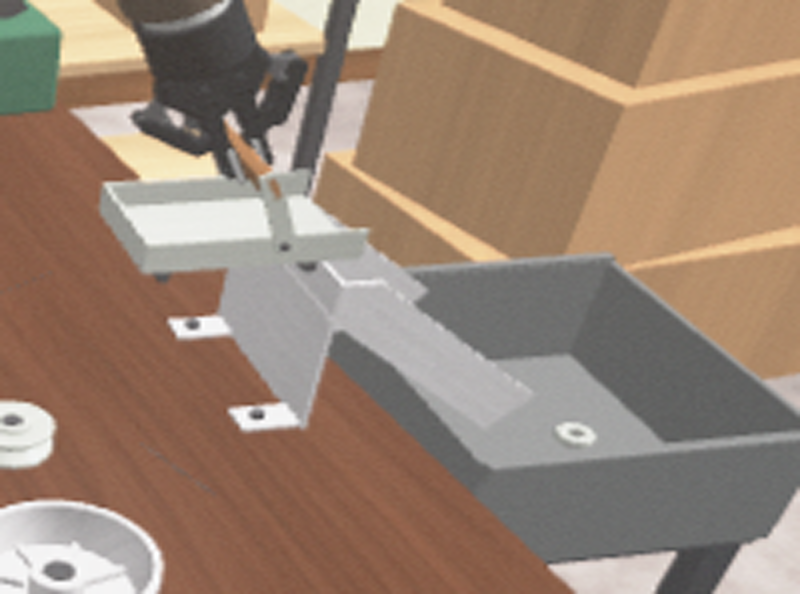

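View pics/w9.png

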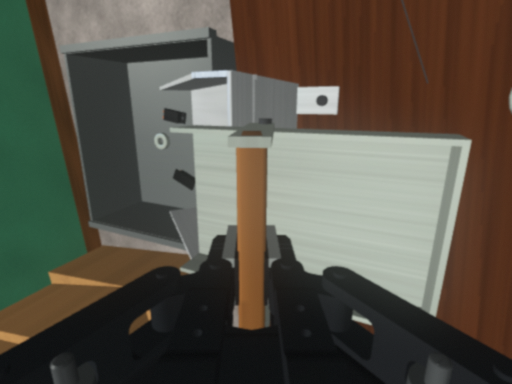

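```bash
python3 -m handwheel '[[0,[0.5,-1.5,0],[0,0,0]],[0,[-3,-6,0],[0,0,0]],[0,[-4.2,-9,0],[0,0,0]],[0,[-4.2,-9,0],[0,0,0]],[0,[-3,-6,0],[0,0,0]],[0,[7,-3,0.3],[0,0,0]],[0,[14,-6,0.6],[0,0,0]],[0,[20,-9,0.8],[0,0,0]],[0,[20,-9,0.8],[0,0,0]],[0,[20,-9,0.8],[0,0,0]]]' 100
python3 -m handwheel '[[0,[20,-9,0.8],[0,0,0]],[0,[20,-9,0.8],[0,0,0]],[0,[20,-9,0.8],[0,0,0]],[0,[20,-9,0.8],[0,0,0]],[0,[20,-9,0.8],[0,0,0]],[0,[20,-9,0.8],[0,0,0]],[0,[20,-9,0.8],[0,0,0]],[0,[20,-9,0.8],[0,0,0]],[0,[20,-9,0.8],[0,0,0]],[0,[20,-9,0.8],[0,0,0]]]' 100
python3 -c "
from h import *
rep()
d,r,tp=delta(tgt(83.5,flip=1),[.468,-.155,.27]);print(d.round(1),r.round(2))"
```

```text
time_s: 20.85
ee_pos: [0.4907, 0.1932, 0.261]
eef_rot: [-0.348, 0.615, -0.411, 0.576]
force: [0.6, -0.2, -3.5]
width: 0.129
time_s: 21.68
ee_pos: [0.4759, -0.026, 0.2585]
eef_rot: [-0.348, 0.615, -0.411, 0.576]
force: [0.1, 0.3, -3.7]
width: 0.124
t 21.68 grip [ 0.475  -0.0339  0.2754] pan ypr [ 8.396e+01  3.000e-02 -1.400e-01] hook fwd/lat/up mm [-310.4  -10.3   30.4] F [ 0.1  0.3 -3.7] T [-1.28  0.02  0.01] w 0.124 q [ -1.   8.  -9. -26. -72.  93.]
[112.1 -46.2   5.8] [0.07 0.47 0.03]
```

```bash
python3 -m handwheel '[[0,[20,-9,1],[0,0.2,0]],[0,[20,-9,1],[0,0.2,0]],[0,[20,-9,1],[0,0,0]],[0,[18,-8,1],[0,0,0]],[0,[12,-4,0.5],[0,0,0]],[0,[5,3,0],[0,0,0]],[0,[6,13,0],[0,0,0]],[0,[8,17,0],[0,0,0]],[0,[8,17,0],[0,0,0]],[0,[8,17,0],[0,0,0]]]' 100
python3 -m handwheel '[[0,[8,17,0],[0,0,0]],[0,[6,13,0],[0,0,0]],[0,[3,6,0],[0,0,0]],[0,[0,0,0],[0,0,0]],[0,[0,0,0],[0,0,0]],[0,[0,0,0],[0,0,0]],[0,[0,0,0],[0,0,0]],[0,[0,0,0],[0,0,0]],[0,[0,0,0],[0,0,0]],[0,[0,0,0],[0,0,0]]]' 100
python3 -c "
from h import *
import cv2
rep()
d,r,tp=delta(tgt(83.5,flip=1),[.468,-.155,.102]);print(d.round(1),r.round(2))
im=arm.capture('scene')[:,:,::-1];cv2.imwrite('pics/s10.png',cv2.resize(im[150:260,130:270],None,fx=5.5,fy=5.5,interpolation=cv2.INTER_CUBIC))
im=arm.capture('side')[:,:,::-1];cv2.imwrite('pics/d10.png',cv2.resize(im[220:345,150:310],None,fx=4.8,fy=4.8,interpolation=cv2.INTER_CUBIC))
"
```

```text
time_s: 22.52
ee_pos: [0.4694, -0.1254, 0.1792]
eef_rot: [-0.346, 0.617, -0.412, 0.574]
force: [0.1, -0.8, -4.2]
width: 0.127
time_s: 23.35
ee_pos: [0.4695, -0.1262, 0.1406]
eef_rot: [-0.347, 0.617, -0.413, 0.574]
force: [-0.8, -0.5, -4.1]
width: 0.125
t 23.35 grip [ 0.4686 -0.1341  0.1576] pan ypr [8.362e+01 5.000e-02 6.000e-02] hook fwd/lat/up mm [-410.7  -14.5  -87.5] F [-0.8 -0.5 -4.1] T [-1.25  0.15  0.02] w 0.125 q [-13.  19. -13. -28. -64. 110.]
[42.4 41.6  1.8] [0.1  0.09 0.05]
```

View pics/s10.png

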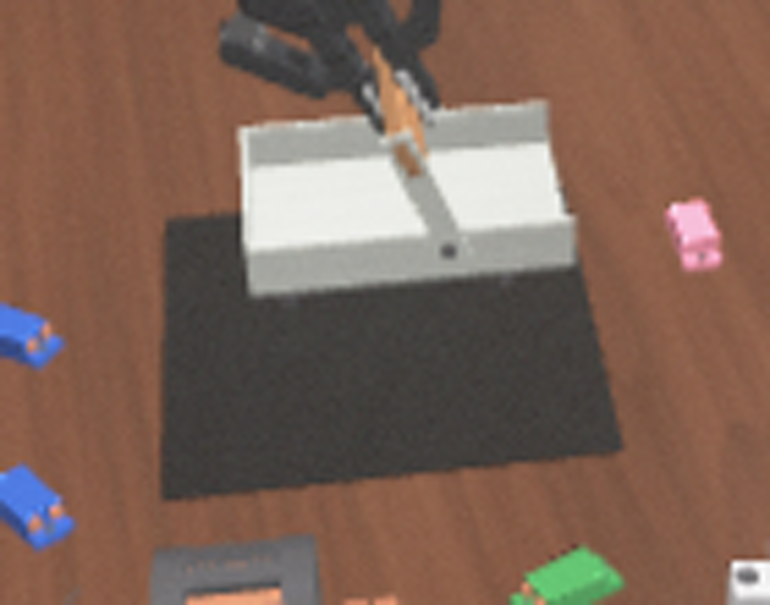

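View pics/d10.png

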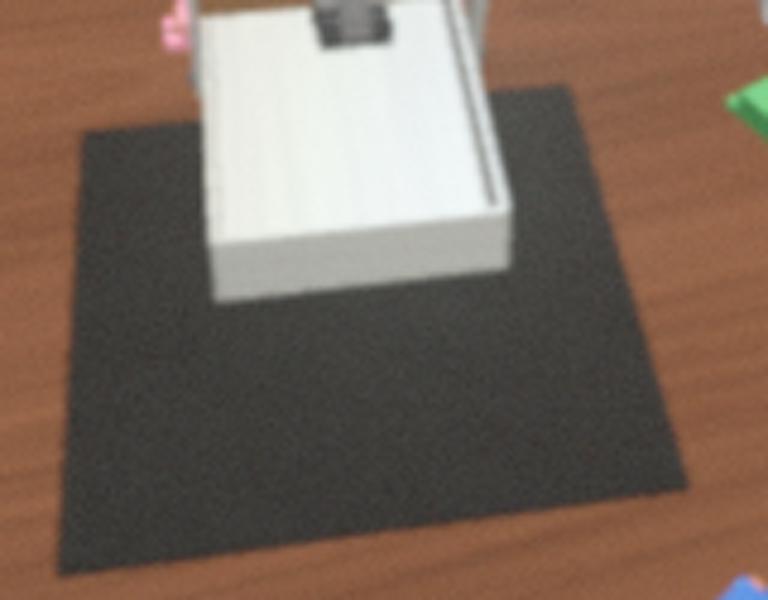

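```bash
python3 -c "
from h import *
S=lambda u,v:('scene',np.array([130+u/5.5,150+v/5.5])-.4)
D=lambda u,v:('side',np.array([150+u/4.8,220+v/4.8])-.4)
a=.12
obs=[S(162,497)+((a,-a,0),),S(622,450)+((a,a,0),),S(167,218)+((-a,-a,0),),D(83,132)+((-a,a,0),),D(570,87)+((a,a,0),),D(687,487)+((a,-a,0),),D(60,573)+((-a,-a,0),)]
for s in (obs,obs[:3],obs[3:]):
  p,e=fit(s,.004,[.468,-.155,-.1]);print(p.round(4),np.degrees(p[2]),e.round(1).tolist())
d,r,tp=delta(tgt(83.5,flip=1),[p[0],p[1],.102]);
p,e=fit(obs,.004,[.468,-.155,-.1]);d,r,tp=delta(tgt(83.5,flip=1),[p[0],p[1],.102]);print(d.round(1))
"
```

```text
[ 0.4667 -0.1547 -0.1151] -6.5929591409881105 [[-0.5, -0.1], [0.3, -0.5], [-0.5, -0.4], [-0.2, -0.9], [0.4, -1.4], [1.6, -0.0], [-0.9, 0.2]]
[ 0.4682 -0.1542 -0.1195] -6.844607890755505 [[-0.4, 0.1], [0.5, -0.0], [-0.1, -0.3]]
[ 0.4663 -0.155  -0.1148] -6.577234259067626 [[-0.3, -0.8], [0.3, -1.3], [1.5, 0.1], [-1.1, 0.4]]
[42.2 41.4  0.6]
```

```bash
python3 -m handwheel '[[0,[6,-2.5,0.5],[0,0,0]],[0,[6.5,-3,0],[0,0,0]],[0,[6,-2.5,0],[0,0,0]],[0,[6,12.5,0],[0,0,0]],[0,[6,12.5,0],[0,0,0]],[0,[6,12.5,0],[0,0,0]],[0,[4,8.5,0],[0,0,0]],[0,[1,2,0],[0,0,0]],[0,[0,0,0],[0,0,0]],[0,[0,0,0],[0,0,0]]]' 100
python3 -c "
from h import *
rep()
d,r,tp=delta(tgt(83.5,flip=1),[.4672,-.155,.098]);print(d.round(1),r.round(2))"
```

```text
time_s: 24.28
ee_pos: [0.4679, -0.1473, 0.0868]
eef_rot: [-0.347, 0.617, -0.413, 0.574]
force: [-0.2, 0.3, -2.3]
width: 0.128
t 24.28 grip [ 0.4671 -0.1551  0.1037] pan ypr [8.362e+01 6.000e-02 6.000e-02] hook fwd/lat/up mm [-431.8  -15.1 -141.3] F [-0.2  0.3 -2.3] T [-1.26  0.09  0.01] w 0.128 q [-16.  24. -15. -29. -60. 116.]
[2.3 5.3 0.2] [0.1  0.09 0.06]
```

```bash
python3 -m handwheel '[[0,[0.6,1.4,0.2],[0,0,0]],[0,[0.6,1.4,0],[0,0,0]],[0,[0.4,0.9,0],[0,0,0]],[0,[0.3,0.6,0],[0,0,0]],[0,[0,0,0],[0,0,0]],[0,[0,0,0],[0,0,0]],[0,[0,0,0],[0,0,0]],[0,[0,0,0],[0,0,0]],[0,[0,0,0],[0,0,0]],[0,[0,0,0],[0,0,0]]]' 100
python3 -c "
from h import *
rep()"
python3 -m handwheel '[[0,[0.2,0.5,0],[0,0,0]],[0,[0.2,0.5,0],[0,0,0]],[0,[0,0,0],[0,0,0]],[0,[0,0,0],[0,0,0]],[0,[0,0,0],[0,0,0]],[0,[0,0,0],[0,0,0]],[0,[0,0,0],[0,0,0]],[0,[0,0,0],[0,0,0]],[0,[0,0,0],[0,0,0]],[0,[0,0,0],[0,0,0]]]' 100
python3 -c "
from h import *
rep()"
```

```text
time_s: 25.12
ee_pos: [0.4677, -0.1467, 0.0817]
eef_rot: [-0.347, 0.617, -0.412, 0.574]
force: [0.6, 0.2, -3.3]
width: 0.127
t 25.12 grip [ 0.4668 -0.1546  0.0987] pan ypr [8.362e+01 4.000e-02 1.100e-01] hook fwd/lat/up mm [-431.3  -14.7 -146.4] F [ 0.6  0.2 -3.3] T [-1.29  0.15  0.01] w 0.127 q [-16.  24. -15. -29. -59. 116.]
time_s: 25.95
ee_pos: [0.4677, -0.1467, 0.0806]
eef_rot: [-0.347, 0.617, -0.412, 0.574]
force: [-0.2, -0.3, -1.5]
width: 0.124
t 25.95 grip [ 0.4668 -0.1545  0.0976] pan ypr [8.362e+01 4.000e-02 1.000e-01] hook fwd/lat/up mm [-431.2  -14.7 -147.5] F [-0.2 -0.3 -1.5] T [-1.2   0.08  0.01] w 0.124 q [-16.  24. -15. -29. -59. 116.]
```

```bash
python3 -m handwheel '[[0,[0.2,0.4,0],[0,0,0]],[0,[0,0,0],[0,0,0]],[0,[0,0,0],[0,0,0]],[0.25,[0,0,0],[0,0,0]],[0.4,[0,0,0],[0,0,0]],[0.6,[0,0,0],[0,0,0]],[0.8,[0,0,0],[0,0,0]],[0.8,[0,0,0],[0,0,0]],[0.8,[0,0,0],[0,0,0]],[0.8,[0,0,0],[0,0,0]]]' 60
python3 -c "
from h import *
rep()
import cv2
cv2.imwrite('pics/w11.png',arm.capture('wrist')[:,:,::-1])"
```

```text
time_s: 26.78
ee_pos: [0.4677, -0.1467, 0.0802]
eef_rot: [-0.347, 0.617, -0.412, 0.574]
force: [0.0, -0.1, -0.2]
width: 0.798
t 26.78 grip [ 0.4669 -0.1546  0.0971] pan ypr [8.362e+01 4.000e-02 1.000e-01] hook fwd/lat/up mm [-431.2  -14.8 -147.9] F [ 0.  -0.1 -0.2] T [-0.81  0.07 -0.02] w 0.798 q [-16.  24. -15. -29. -59. 116.]
```

View pics/w11.png

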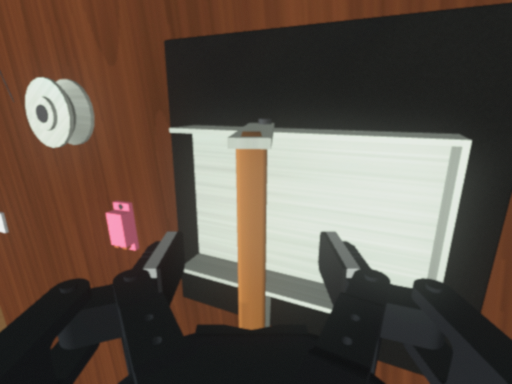

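Released, with the bar centred between the fingers. Retreat along the tool.

```bash
python3 -m handwheel '[[0.8,[0,-5,0],[0,0,0]],[0.8,[0,-12,0],[0,0,0]],[0.8,[0,-15,0],[0,0,0]],[0.8,[0,-20,0],[0,0,0]],[0.8,[0,-20,0],[0,0,0]],[0.8,[0,-20,0],[0,0,0]],[0.8,[0,-20,0],[0,0,0]],[0.8,[0,-10,0],[0,0,0]],[0.8,[0,0,0],[0,0,0]],[0.8,[0,0,0],[0,0,0]]]'
python3 -c "
from h import *
rep()
import cv2
a=arm.capture('scene')[:,:,::-1];cv2.imwrite('pics/s12.png',a)
cv2.imwrite('pics/s12c.png',cv2.resize(a[150:260,130:270],None,fx=5.5,fy=5.5,interpolation=cv2.INTER_CUBIC))
a=arm.capture('side')[:,:,::-1];cv2.imwrite('pics/d12.png',cv2.resize(a[120:345,130:420],None,fx=2.7,fy=2.6,interpolation=cv2.INTER_CUBIC))
"
```

```text
time_s: 27.67
ee_pos: [0.462, -0.1979, 0.1911]
eef_rot: [-0.346, 0.617, -0.413, 0.574]
force: [-0.4, 0.7, 0.6]
width: 0.797
t 27.67 grip [ 0.4612 -0.2058  0.208 ] pan ypr [8.358e+01 2.000e-02 5.000e-02] hook fwd/lat/up mm [-482.7  -14.6  -37. ] F [-0.4  0.7  0.6] T [-0.79  0.16  0.03] w 0.797 q [-21.  18.  -6. -25. -74. 113.]
```

View pics/s12.png

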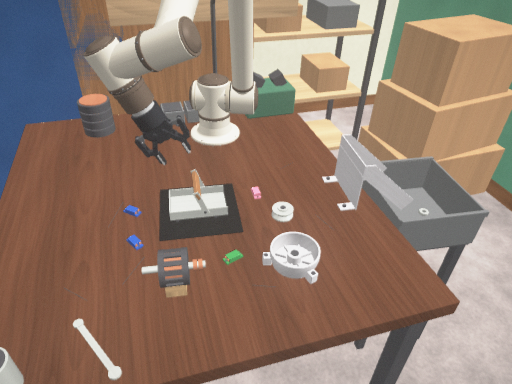

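View pics/s12c.png

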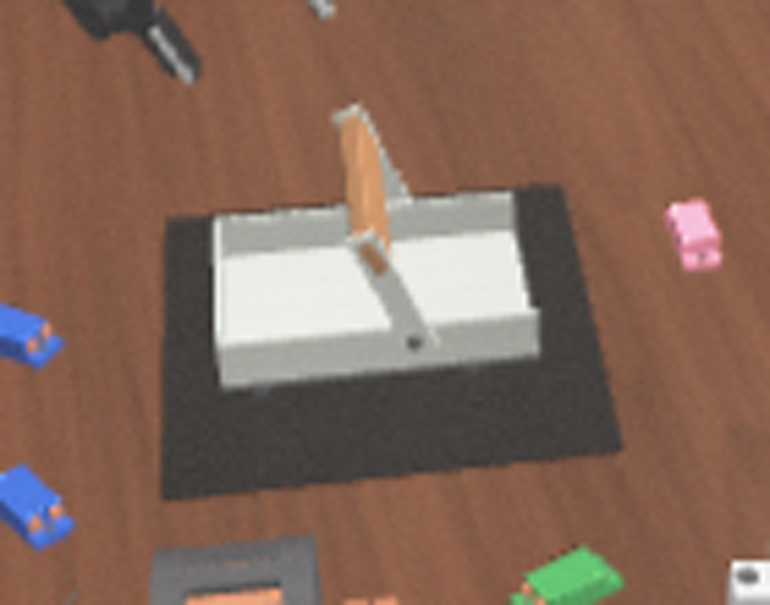

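View pics/d12.png

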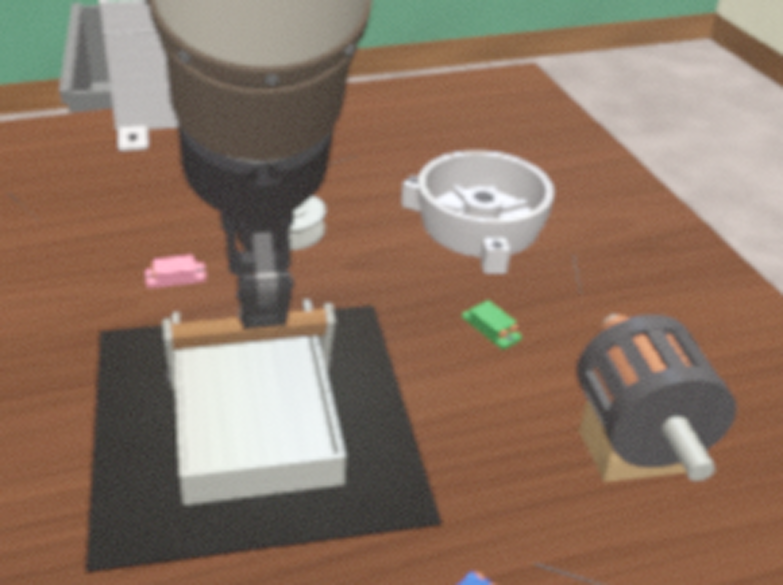

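```bash
python3 -c "
from h import *
mm=lambda *a:np.array(a)/1000
S=lambda u,v:('scene',np.array([130+u/5.5,150+v/5.5])-.4)
D=lambda u,v:('side',np.array([130+u/2.7,120+v/2.6])-.3)
obs=[S(219,350)+(mm(-85,-55,44),),S(224,387)+(mm(-85,-55,14),),S(538,310)+(mm(85,-55,44),),S(538,355)+(mm(85,-55,14),),S(215,215)+(mm(-85,55,44),),S(513,192)+(mm(85,55,44),),D(178,470)+(mm(-85,55,44),),D(344,455)+(mm(-85,-55,44),),D(184,502)+(mm(-85,55,14),),D(344,487)+(mm(-85,-55,14),)]
for s in(obs,obs[:6]):
  p,e=fit(s,.004,[.468,-.155,1.45]);print(p,np.degrees(p[2]),e.round(1).tolist())
print(arm.state()['time_s']);arm.close_job()"
```

```text
[ 0.46701985 -0.1556371   1.44888179] 83.01481139590682 [[-0.5, -1.4], [-0.3, -0.3], [0.2, 0.5], [0.3, 0.0], [0.2, 0.3], [0.6, -0.1], [0.8, 1.6], [0.1, 0.2], [-0.3, 0.0], [-0.3, -1.4]]
[ 0.46750293 -0.15616946  1.46448273] 83.908679473658 [[-0.3, -1.0], [-0.2, 0.1], [0.2, 0.3], [0.4, -0.2], [-0.2, 0.7], [0.1, -0.2]]
27.7667
the job is handed in; nothing more can be done
```

The pan is emptied into the grey bin and stands empty and level on the middle of the mat. I handed the job in at 27.8 s of the 72 s allowed.

- **Hooking and tipping:** I lifted the pan level by its handle, turned it end for end and lowered it onto the rim. Light contact showed on top of the rim (about 2 N) and at the runner (about 5–8 N). I tipped it 66° with the computed hook corner staying within about 5 mm of the rim edge.
- **Parts:** With the pan level again on the rim, the wrist picture showed both brush holders and the bearing in the bin, and the pan empty. The scene camera showed only the bearing.
- **Final placing:** The pan is about 1 mm from the mat's measured centre. It was level when I let go, and the gripper is clear of it.
- **Bystanders:** The housing, rotor and pulley look unmoved in the last pictures. I did not measure their positions again.
- **Forces:** The wrist readings I took at the end of each move stayed below about 9 N.
- **Disagreements:** Rim and mat estimates from the scene and side cameras differed by 2–4 mm, so I used a value between the two and confirmed the rim by contact. No check failed.

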